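# Clear the mat, slide the cassette transport into its marks and demagnetise the head

## Robot

A 6-joint arm with a two-finger parallel gripper is mounted at the origin on the work surface. World frame = base frame: x ahead of the robot, y to its left, z up, the work surface at z = 0. Lengths are in m, angles in rad, forces in N, time in s.
With the tool pointing down it reaches from about 0.325 to 0.875 m from the base axis. Payload 4.4 kg.
Tool frame: the origin (TCP) lies on the mounting face of the last link; the fingertips stand 173 mm ahead of it and the grasp point (between the pads) lies 155 mm ahead of it; z points along the fingers, y is the line along which they close (so a half turn about z gives the same grasp; the last joint's range is limited). The gripper opens to 85 mm and grips with 20 to 120 N. Pads are 22 mm wide; open, the fingers measure 114 mm over their backs; the gripper's body (76 mm by 85 mm) begins 54 mm behind the grasp point. The pads swing forward as they close: fully open they stand 13 mm farther back than shut.
Start: joints at [-1.429, 0.207, 1.542, -0, 1.393, -0.15], TCP at [0.165, -0.551, 0.405] pointing down, gripper open.
Joint ranges: [-2.73, 2.73], [-0.86, 2.22], [0.23, 2.46], [-1.11, 4.25], [0.08, 2.63], [-2.82, 2.82]. Speed limits (rad/s): [2.79, 2.79, 3.14, 3.14, 3.14, 3.14].

## Interface

Orientations are given as a unit quaternion [w, x, y, z].
In Python, from cell import state, imaging, order gives the robot as it stands.
- The arm moves only by the tool send_rows, never from a script. Its argument "moves" is one flat list of numbers, 7 for each row, row after row: the opening, from 0 (shut) to 1 (fully open), then the shift along the tool's x, y, z in cm, then the turn, a rotation vector about the tool's x, y, z in rad. In form: [claw, x, y, z, ax, ay, az, claw, x, y, z, ax, ay, az, ...]. A call has 1 to 8 rows; each row shifts and turns the commanded pose from where the row before left it, along the tool's axes as they then stand; what a row does not reach is not made up. A row lasts 1/10 s, in which the tool goes at most 50 mm and 8.59 degrees, less where a joint would pass 70% of its speed; a pose out of reach is approached as far as the arm can. A call with a gripper value outside its range is refused whole. The fingers move at their own pace and stop on an object; "squeeze" is the grip in N (left out, the last holds). Time passes only in rows, so rows that do not move let the fingers close. It gives the time, the measured TCP pose, the force, the opening and the grip force at its end, in the units of the state.
- state(): the state, without advancing time (a new reading comes with each control period).
- imaging.get_image(name): name is "scene" or "top" or "wrist"; returns a dict with "color" (480x640x3 uint8, red, green, blue), "fx", "fy", "cx", "cy" (pixels), "world_from_camera" (4x4, takes a point from camera to world coordinates). Camera axes: x right, y up, looking along -z (the intrinsics and any distortion apply to the point x, -y, -z); pixel columns grow to the right and rows downward; lengths in m; the calibration is good to about 2 mm. The wrist camera is an equidistant fisheye: a pixel r from the principal point sees the ray r / f radians off the axis. A picture is of the moment at which its call begins. There is no depth.
- order.finish_job(): hands the job in; it is judged then, once.
The state is a dict: "time_s": time; "qpos": joint angles; "dq": joint speeds; "tau": joint torques, N m; "eef_pos": TCP position; "ee_rot": TCP orientation; "force": force on the tool from outside, world axes, zero at the start; "ft_torque": the same for the moment, N m; "grip_width": finger opening in m; "grasp_force": force on a finger pad.
Only numpy, scipy, OpenCV 4.12 (cv2) and the standard library are available. Lean on these libraries where they do the work, as an engineer would, in place of code of your own. Each camera call takes 0.05 s, during which the arm holds its last target. There are 200 camera calls.

## Task

Clear the bakelite levers and capstan shafts off the service mat, putting each to lie in a pocket of its own in the parts tray, and push the open cassette transport across the desk, without lifting or tipping it, until it sits squarely inside the four corner marks on the mat. After that take the demagnetiser from its cradle, hold it still for at least two seconds with its tip about a centimetre in front of the face of the chrome tape head, pointing at the middle of the face without touching the transport, and lay it back in its cradle. Leave everything else on the desk where it is.

Things in the scene. Friction and masses are not known exactly. Their poses are not given: they have to be found in the camera images.
- mat: Light-grey service mat, fixed, let in flush with the slate-grey desk (no edge to catch on), 250 x 340 mm, with four black corner marks. Origin at desk height in the middle of the marks; x and y run along the sides of the marked rectangle, 140 mm (x) by 170 mm (y): 10 mm more on each side than the transport.
- transport: Open cassette-deck transport on its back: steel box 120 (its x) by 150 mm (its y), 50 mm high, flat side walls to push on, spindles and heads on top to 67 mm; 0.6 to 0.9 kg, loose, too wide to grip, slides with plain friction. Origin under its middle, x towards the long edge with the heads, z up. In the marks its x points along the mat's x; it starts within 0.5 rad of that.
- head_face (a point): Middle of the flat working face of the chrome tape head on the transport: 30 mm in x, 60 mm up from the transport's origin. The face is 14 x 14 mm, looks towards the transport's own -x (over the two white spindles), and the head block lies behind it.
- tray: Aluminium parts tray, fixed, 130 mm (x) by 174 mm (y), 21 mm high, five open pockets side by side along y, each 122 mm long (x), 30 mm wide (y), floor 3 mm above the desk. Walls 4 mm thick. Origin on the desk under its middle.
- cradle: Black demagnetiser cradle, fixed: base 150 x 60 x 6 mm, two saddles 16 mm long at x = -50 and +50 mm, seats 55 mm above the desk, cheeks beside them 36 mm apart and 14 mm high; open between the saddles for fingers. Origin on the desk under its middle; the demagnetiser lies along x, tip towards +x, its origin 70 mm above the cradle's.
- demag: Cordless tape-head demagnetiser, 160 g, loose, in the cradle at the start: grey grip 150 mm long (x), 26 mm wide (y), 30 mm high (z), and a thin steel probe from its front end, straight for 20 mm and then bent 45 degrees downwards. Origin at the middle of the grip, x towards the tip, z up.
- demag_tip (a point): End of the steel probe: 135 mm in x and 40 mm below the demagnetiser's origin. The probe points 45 degrees forward and down (along (0.707, 0, -0.707) in the demagnetiser's axes); 7 mm thick.
- demag_focus (a point): The point 12 mm ahead of the tip in the direction in which the probe points, where the thing aimed at should be.
- pocket0 (a point): Middle of the floor of tray pocket 0; the pockets lie 34 mm apart along the tray's y, 0 at the -y side.
- pocket1 (a point): Middle of the floor of tray pocket 1; the pockets lie 34 mm apart along the tray's y, 0 at the -y side.
- pocket2 (a point): Middle of the floor of tray pocket 2; the pockets lie 34 mm apart along the tray's y, 0 at the -y side.
- pocket3 (a point): Middle of the floor of tray pocket 3; the pockets lie 34 mm apart along the tray's y, 0 at the -y side.
- pocket4 (a point): Middle of the floor of tray pocket 4; the pockets lie 34 mm apart along the tray's y, 0 at the -y side.
- lever_a: Dark brown bakelite function lever, 100 mm long (x), 16 mm thick, 35 g: an arm 16 mm wide with a round hub 20 mm wide at -x and a knob 18 mm wide at +x. Loose, lies flat on the mat; may be absent. Origin at mid-length, mid-thickness (8 mm up when lying flat); grip the arm there.
- lever_b: Dark brown bakelite function lever, 100 mm long (x), 16 mm thick, 35 g: an arm 16 mm wide with a round hub 20 mm wide at -x and a knob 18 mm wide at +x. Loose, lies flat on the mat; may be absent. Origin at mid-length, mid-thickness (8 mm up when lying flat); grip the arm there.
- lever_c: Dark brown bakelite function lever, 100 mm long (x), 16 mm thick, 35 g: an arm 16 mm wide with a round hub 20 mm wide at -x and a knob 18 mm wide at +x. Loose, lies flat on the mat; may be absent. Origin at mid-length, mid-thickness (8 mm up when lying flat); grip the arm there.
- shaft_a: Chrome capstan shaft, 10 mm thick and 100 mm long (x), in a square brass bearing block 16 x 16 x 40 mm at its middle, 60 g. Loose, lies flat on the mat; may be absent. Origin at the middle of the block (8 mm up when lying flat); grip the block there.
- shaft_b: Chrome capstan shaft, 10 mm thick and 100 mm long (x), in a square brass bearing block 16 x 16 x 40 mm at its middle, 60 g. Loose, lies flat on the mat; may be absent. Origin at the middle of the block (8 mm up when lying flat); grip the block there.
- cassette: White cassette shell, 100 x 64 x 12 mm. Bystander, loose; leave it alone.
- screwdriver: Screwdriver lying on the desk; origin under its length. Bystander, loose; leave it alone.
- flywheel: Brass flywheel, 64 mm across, shaft 34 mm high. Bystander, loose; leave it alone.
- alcohol: Clear bottle of alcohol, 54 mm across, 140 mm high. Bystander, loose; leave it alone.
- swabs: Jar of swabs, 68 mm across, 75 mm high. Bystander, loose; leave it alone.
- grease_tin: Aluminium grease tin, 72 mm across, 45 mm high. Bystander, loose; leave it alone.

How it is judged:
By the outcome, as a careful person would: the job done as asked, in the order asked, and still so for the second after the job is handed in, with the robot touching nothing.
Of lever_a, lever_b, shaft_a, shaft_b, lever_c only 3 to 5 are there at a start; the rules pass over those that are not, and their reading is None.
At some moment in a run one of transport, lever_a, lever_b, shaft_a, shaft_b, lever_c may be knocked a few centimetres aside while the robot is not near it.
It also fails if it takes over 210 s, if anything falls off the work surface, if the arm or the gripper's body presses on something with over 40 N, if the wrist force passes 120 N, or if a joint passes its speed limit or range.

## Working session

There is one attempt and no reset: what is moved stays moved. The work goes in short steps, Python scripts to look and compute and a tool call to move; the robot and the scene stay as the last step left them, time stands still between calls to the robot, and variables do not carry over. Pictures are saved under pics/ and viewed, at most 14 in all, crops included, and the job is handed in when it is done.

Besides the shell and the picture viewer there is one more tool, called after ">>>" as a command line: name --argument value ..., lists and objects as JSON in quotes. send_rows: Moves the arm, as the interface text tells. Its arguments: {"type":"object","properties":{"moves":{"type":"array"},"squeeze":{"type":"number"}},"required":["moves"]}

```bash
mkdir -p pics; ls
cat > h.py <<'E'
import numpy as np, cv2
from scipy.spatial.transform import Rotation as R
from cell import state, imaging, order
def grab(n,save=None):
    d=imaging.get_image(n)
    if save: cv2.imwrite('pics/%s.png'%save,d['color'][:,:,::-1])
    return d
def cast(d,uv,z,fish=False):
    """pixel(s) -> world points on plane z"""
    uv=np.atleast_2d(uv).astype(float)
    x=(uv[:,0]-d['cx'])/d['fx'];y=(uv[:,1]-d['cy'])/d['fy']
    if fish:
        r=np.hypot(x,y)+1e-12; v=np.c_[np.sin(r)*x/r,-np.sin(r)*y/r,-np.cos(r)]
    else: v=np.c_[x,-y,-np.ones_like(x)]
    T=np.array(d['world_from_camera']); v=v@T[:3,:3].T; o=T[:3,3]
    return o+v*((z-o[2])/v[:,2])[:,None]
E
python3 - <<'E'
from h import *
for n in('top','scene'):
    d=grab(n,n+'0');np.save(n+'T.npy',d['world_from_camera']);print(n,d['fx'],d['cx'],d['cy'],[k for k in d]);print(np.round(d['world_from_camera'],3))
s=state();print(s)
E
```

```text
pics
top 479.1691842854419 320.82696574379486 242.08508802527467 ['color', 'fx', 'fy', 'cx', 'cy', 'world_from_camera']
[[ 0.025  0.986 -0.164  0.368]
 [-1.     0.026  0.002  0.073]
 [ 0.006  0.164  0.986  1.085]
 [ 0.     0.     0.     1.   ]]
scene 439.7896687434836 322.50913428722237 235.8196602335798 ['color', 'fx', 'fy', 'cx', 'cy', 'world_from_camera']
[[ 0.493 -0.733  0.468  1.063]
 [ 0.87   0.41  -0.275 -0.257]
 [ 0.01   0.543  0.84   1.049]
 [ 0.     0.     0.     1.   ]]
{'time_s': 0.1, 'qpos': array([-1.42950495e+00,  2.07385456e-01,  1.54286383e+00, -1.73299928e-05,
        1.39350151e+00, -1.50488047e-01]), 'dq': array([-2.52751665e-05, -4.93293303e-04, -3.65777574e-03,  3.89892410e-04,
       -2.15736518e-03,  1.89560155e-03]), 'tau': array([-4.36897590e-04, -3.84090364e+01, -2.92548108e+01, -2.32973744e-04,
        4.85986980e-03,  1.68450180e-05]), 'eef_pos': array([ 0.16534772, -0.55035862,  0.4035877 ]), 'ee_rot': array([-1.07909611e-03,  9.89376158e-01,  1.45374185e-01, -3.56552427e-06]), 'force': array([-0.61489771, -0.22670225,  0.37940227]), 'ft_torque': array([0.02384161, 0.01243942, 0.02426388]), 'grasp_force': 0.0, 'grip_width': 0.08521305399989966}
```

View pics/top0.png

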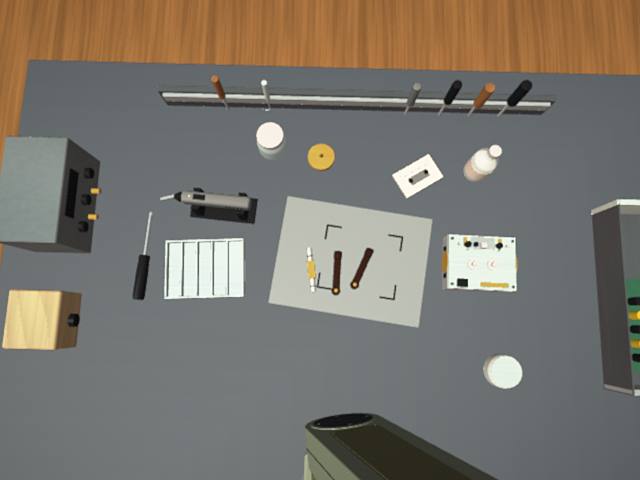

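View pics/scene0.png

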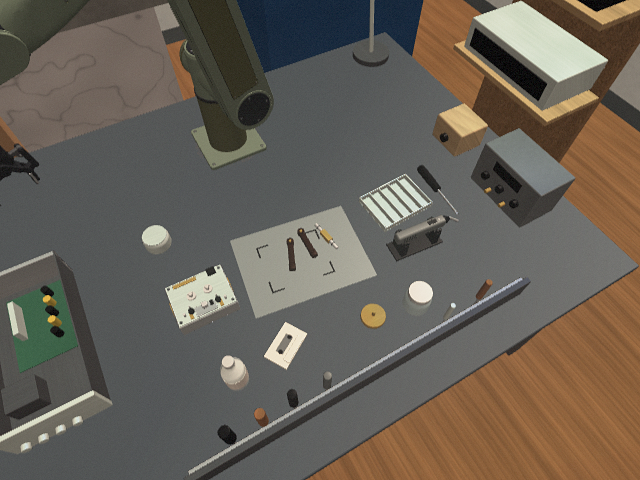

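Top view: shaft at about (311,268), two levers at (337,272) and (362,268) on the mat, transport at (480,263) with its heads towards +x, tray at (204,268), demag at (215,200) with its tip to the left (+y). Three parts are present. Next I measure them.

```bash
cat > meas.py <<'E'
from h import *
d=grab('top'); im=d['color']; hsv=cv2.cvtColor(im,cv2.COLOR_RGB2HSV); H,S,V=[hsv[:,:,i].astype(int) for i in range(3)]
def comps(m,lo,hi,name,z,roi):
    m=m.astype(np.uint8)*255; k=np.zeros_like(m); x0,y0,x1,y1=roi; k[y0:y1,x0:x1]=m[y0:y1,x0:x1]
    for c in cv2.findContours(k,cv2.RETR_EXTERNAL,cv2.CHAIN_APPROX_NONE)[0]:
        a=cv2.contourArea(c)
        if lo<=a<=hi:
            p=cast(d,c[:,0],z)[:,:2]; (cx,cy),(w,h),_=cv2.minAreaRect((p*1000).astype(np.float32)); b=cv2.boxPoints(cv2.minAreaRect((p*1000).astype(np.float32)))
            e=[b[1]-b[0],b[2]-b[1]]; e=max(e,key=np.linalg.norm); ang=np.degrees(np.arctan2(e[1],e[0]))
            print(name,'px',c[:,0].mean(0).round(),'area',a,'c %.1f %.1f'%(cx,cy),'wh %.1f %.1f'%(w,h),'long-axis deg %.1f'%ang); print('   ',b.round(1).tolist())
if __name__=='__main__':
    print(im[250,290],im[330,300],im[268,205],im[270,337],im[260,460],im[233,328],im[269,311])
    comps((V>120)&(S<60),5000,40000,'mat',0,(255,185,440,340))
    comps((V<70),10,600,'dark',0,(290,215,415,310))
    comps((S>60)&(V<130)&(V>0),60,900,'brown',0.012,(315,235,385,305))
    comps((V>120),2000,9000,'tray',.021,(155,225,255,310))
    comps((V>120),2000,9000,'transport',.05,(436,220,530,305))
E
python3 meas.py; python3 -c "
import cv2
i=cv2.imread('pics/top0.png');a=cv2.resize(i[170:320,150:270],None,fx=4,fy=4,interpolation=2);a=cv2.resize(a,(400,500));b=cv2.resize(i[220:320,290:410],(400,333));c=cv2.resize(i[225:300,435:525],(400,250))
import numpy as np
o=np.zeros((590,800,3),'u1');o[:500,:400]=a;o[:333,400:]=b;o[335:585,400:]=c;cv2.imwrite('pics/crop0.png',o)"
```

```text
[191 194 182] [116 121 123] [234 244 236] [61 34 24] [235 245 234] [194 196 184] [221 185  82]
mat px [334. 277.] area 20795.0 c 471.1 27.8 wh 390.2 336.5 long-axis deg 82.1
    [[277.70001220703125, -142.39999389648438], [611.0999755859375, -188.39999389648438], [664.4000244140625, 198.10000610351562], [331.0, 244.10000610351562]]
dark px [336. 275.] area 161.0 c 478.3 33.0 wh 15.9 96.2 long-axis deg -2.1
    [[430.0, 26.799999237060547], [526.0999755859375, 23.299999237060547], [526.7000122070312, 39.20000076293945], [430.6000061035156, 42.70000076293945]]
dark px [360. 270.] area 178.5 c 491.1 -23.5 wh 15.1 97.7 long-axis deg -23.0
    [[443.20001220703125, -11.300000190734863], [533.0999755859375, -49.5], [539.0, -35.599998474121094], [449.1000061035156, 2.5999999046325684]]
brown px [336. 272.] area 202.5 c 477.1 34.3 wh 15.8 95.0 long-axis deg -0.7
    [[429.5, 27.0], [524.5, 25.799999237060547], [524.7000122070312, 41.599998474121094], [429.70001220703125, 42.79999923706055]]
brown px [361. 268.] area 214.0 c 489.2 -22.6 wh 15.1 95.9 long-axis deg -23.4
    [[442.29998779296875, -10.600000381469727], [530.2000122070312, -48.599998474121094], [536.2000122070312, -34.70000076293945], [448.29998779296875, 3.299999952316284]]
tray px [211. 283.] area 5663.0 c 469.3 323.9 wh 160.6 217.2 long-axis deg -88.6
    [[386.29998779296875, 430.5], [391.79998779296875, 213.3000030517578], [552.2999877929688, 217.39999389648438], [546.9000244140625, 434.5]]
transport px [478. 263.] area 4034.5 c 504.4 -273.2 wh 170.5 122.4 long-axis deg 89.5
    [[442.3999938964844, -357.79998779296875], [564.7999877929688, -359.0], [566.4000244140625, -188.5], [444.1000061035156, -187.39999389648438]]
```

View pics/crop0.png

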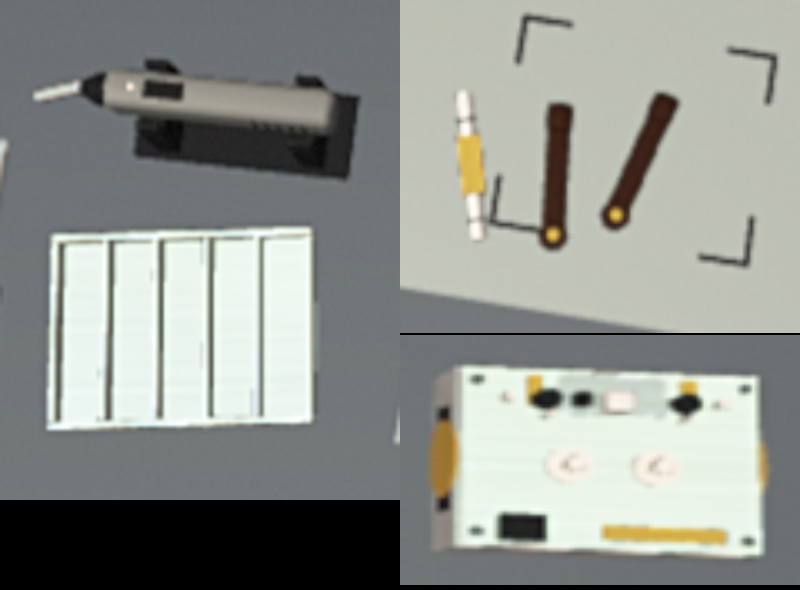

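Crop positions: mark corners, tray corners and transport top corners are all clear (crop px → image px at scale 3.33). I convert them.

Run:
```python
from h import *
d=grab('top')
def P(l,o,s,z): return cast(d,np.array(o)+(np.array(l)/np.array(s)-.5+.5/np.array(s)),z)[:,:2]*1000
def quad(n,p):
    c=p.mean(0); print(n,p.round(1).tolist(),'c',c.round(1),'sides',[np.linalg.norm(p[i]-p[(i+1)%4]).round(1) for i in range(4)],'ang(y-axis -> x axis deg)',[np.degrees(np.arctan2(*(v[::-1]))).round(2) for v in(p[0]-p[3],p[1]-p[2])],[np.degrees(np.arctan2(-(v[0]),v[1])).round(2) for v in(p[0]-p[1],p[3]-p[2])])
s=10/3
quad('marks',P([(525,17),(775,58),(748,265),(490,220)],(290,220),s,0))
quad('tray',P([(50,233),(313,228),(314,427),(48,429)],(150,170),s,.021))
quad('trans',P([(457,32),(758,41),(763,218),(455,213)],(435,225),(40/9,s),.05))
e=P([(462,92),(476,240)],(290,220),s,.008);print('shaft',e.round(1),e.mean(0),np.degrees(np.arctan2(*(e[0]-e[1])[::-1])))
print('cradle',P([(137,154),(350,178),(360,97)],(150,170),s,.006).round(1))
print('tip',P([(37,97)],(150,170),s,.03).round(1),'grip',P([(105,73),(100,108),(330,90),(330,132)],(150,170),s,.075).round(1))
for n,l in (('knobs',[(553,235),(615,215)]),('ends',[(560,106),(663,98)])): print(n,P(l,(290,220),s,.016).round(1))
```

```text
marks [[596.3, -220.8], [571.9, -393.3], [429.0, -368.8], [454.9, -194.4]] c [ 513.  -294.3] sides [np.float64(174.3), np.float64(145.0), np.float64(176.3), np.float64(143.8)] ang(y-axis -> x axis deg) [np.float64(-10.57), np.float64(-9.75)] [np.float64(-8.04), np.float64(-8.47)]
tray [[541.2, 421.3], [549.2, 244.4], [415.7, 236.9], [410.0, 412.4]] c [479.  328.7] sides [np.float64(177.1), np.float64(133.7), np.float64(175.6), np.float64(131.5)] ang(y-axis -> x axis deg) [np.float64(3.91), np.float64(3.23)] [np.float64(2.6), np.float64(1.88)]
trans [[569.7, -405.9], [567.5, -555.0], [450.8, -549.0], [450.2, -399.0]] c [ 509.5 -477.2] sides [np.float64(149.2), np.float64(116.9), np.float64(150.0), np.float64(119.6)] ang(y-axis -> x axis deg) [np.float64(-3.28), np.float64(-2.95)] [np.float64(-0.82), np.float64(0.22)]
shaft [[ 541.2 -174.6]
 [ 440.6 -182.8]] [ 490.9044811  -178.67378715] 4.688032478770006
cradle [[600.4 370.7]
 [587.4 223.2]
 [644.9 219. ]]
tip [[632.9 434.5]] grip [[638.8 376.2]
 [615.4 377.7]
 [631.3 229.3]
 [603.4 227.9]]
knobs [[ 444.7 -232.5]
 [ 459.1 -274.3]]
ends [[ 532.  -239. ]
 [ 539.3 -309.1]]
```

```bash
cat > m2.py <<'E'
from h import *
d=grab('top')
def P(l,o,s,z): return cast(d,np.array(o)+(np.array(l)/np.array(s)-.5+.5/np.array(s)),z)[:,:2]*1000
def quad(n,p):
    c=p.mean(0); print(n,p.round(1).tolist(),'c',c.round(1),'sides',[np.linalg.norm(p[i]-p[(i+1)%4]).round(1) for i in range(4)],'ang',[np.degrees(np.arctan2(*(v[::-1]))).round(2) for v in(p[0]-p[3],p[1]-p[2])],[np.degrees(np.arctan2(-(v[0]),v[1])).round(2) for v in(p[0]-p[1],p[3]-p[2])])
if __name__=='__main__':
    s=10/3
    quad('marks',P([(125,17),(375,58),(348,265),(90,220)],(290,220),s,0))
    quad('tray',P([(50,233),(313,228),(314,427),(48,429)],(150,170),s,.021))
    quad('trans',P([(57,32),(358,41),(363,218),(55,213)],(435,225),(40/9,s),.05))
    e=P([(62,92),(76,240)],(290,220),s,.008);print('shaft',e.round(1),e.mean(0),np.degrees(np.arctan2(*(e[0]-e[1])[::-1])))
    for n,l in (('knobs',[(153,235),(215,215)]),('ends',[(160,106),(263,98)])): print(n,P(l,(290,220),s,.016).round(1))
E
python3 m2.py
```

```text
marks [[589.0, 56.7], [564.7, -116.5], [422.1, -97.9], [448.0, 77.2]] c [506.  -20.1] sides [np.float64(174.9), np.float64(143.8), np.float64(177.0), np.float64(142.5)] ang [np.float64(-8.28), np.float64(-7.45)] [np.float64(-7.99), np.float64(-8.42)]
tray [[541.2, 421.3], [549.2, 244.4], [415.7, 236.9], [410.0, 412.4]] c [479.  328.7] sides [np.float64(177.1), np.float64(133.7), np.float64(175.6), np.float64(131.5)] ang [np.float64(3.91), np.float64(3.23)] [np.float64(2.6), np.float64(1.88)]
trans [[564.5, -207.5], [562.3, -356.5], [445.8, -354.1], [445.3, -204.3]] c [ 504.5 -280.6] sides [np.float64(149.0), np.float64(116.5), np.float64(149.7), np.float64(119.3)] ang [np.float64(-1.51), np.float64(-1.18)] [np.float64(-0.82), np.float64(0.22)]
shaft [[534.1  98.5]
 [433.8  86.2]] [483.93841459  92.36289258] 7.017665254768973
knobs [[437.9  34.8]
 [452.3  -6.4]]
ends [[525.   31.8]
 [532.3 -37.8]]
```

```bash
cat >> h.py <<'E'
def to(x,y,ztip,yaw,L=.173):
    """tool-down target: xy mm of tool axis, tip height mm, yaw deg of tool x; prints shift cm (current tool axes) and turn rad"""
    s=state(); w,a,b,c=s['ee_rot']; Rt=R.from_quat([a,b,c,w]); p=np.array(s['eef_pos'])
    y=np.radians(yaw); Tg=R.from_euler('z',y)*R.from_euler('x',np.pi)
    t=np.array([x/1000,y*0+0,0]); t=np.array([x/1000,0,ztip/1000+L]); return p,Rt,Tg
def go(x,y,ztip,yaw,L=.173):
    p,Rt,Tg=to(x,y,ztip,yaw,L)
    t=np.array([x/1000,y/1000,ztip/1000+L])
    print('shift cm',(Rt.inv().apply(t-p)*100).round(2),'| then turn',(Rt.inv()*Tg).as_rotvec().round(3))
def st():
    s=state(); w,a,b,c=s['ee_rot']; X=R.from_quat([a,b,c,w]).as_matrix()
    print('t %.2f'%s['time_s'],'p',(s['eef_pos']*1000).round(1),'yaw %.2f'%np.degrees(np.arctan2(X[1,0],X[0,0])),'z',X[:,2].round(3),'f',s['force'].round(1),'grip %.1f %.1f'%(s['grip_width']*1000,s['grasp_force']))
E
python3 - <<'E'
import re
s=open('h.py').read(); i=s.index('def to('); j=s.index('def go(')
s=s[:i]+s[j:]
s=s.replace("    p,Rt,Tg=to(x,y,ztip,yaw,L)\n","    s=state(); w,a,b,c=s['ee_rot']; Rt=R.from_quat([a,b,c,w]); p=np.array(s['eef_pos'])\n    Tg=R.from_euler('z',yaw,degrees=True)*R.from_euler('x',np.pi)\n")
open('h.py','w').write(s)
E
python3 -c "
from h import *
st();go(484,92,230,7);go(484,92,80,7)"
```

```text
t 0.25 p [ 165.4 -550.5  404.1] yaw 16.72 z [-0.     0.001 -1.   ] f [0.3 0.3 0.3] grip 85.3 0.0
shift cm [ 49.   -52.37   0.18] | then turn [-0.001 -0.     0.17 ]
shift cm [ 49.   -52.35  15.18] | then turn [-0.001 -0.     0.17 ]
```

>>> send_rows --moves '[1, 3.06, -3.27, 0, 0, 0, 0, 1, 3.06, -3.27, 0, 0, 0, 0, 1, 3.06, -3.27, 0, 0, 0, 0, 1, 3.06, -3.27, 0, 0, 0, 0, 1, 3.06, -3.27, 0, 0, 0, 0, 1, 3.06, -3.27, 0, 0, 0, 0, 1, 3.06, -3.27, 0, 0, 0, 0, 1, 3.06, -3.27, 0, 0, 0, 0]' --squeeze 50

```text
time_s: 1.05
eef_pos: [0.3249, -0.228, 0.4048]
ee_rot: [0.0, 0.989, 0.145, 0.0]
force: [1.1, -0.3, 0.5]
grip_width: 0.0854
grasp_force: 0.0
```

>>> send_rows --moves '[1, 3.06, -3.27, 0, 0, 0, 0, 1, 3.06, -3.27, 0, 0, 0, 0, 1, 3.06, -3.27, 0, 0, 0, 0, 1, 3.06, -3.27, 0, 0, 0, 0, 1, 3.06, -3.27, 0, 0, 0, 0, 1, 3.06, -3.27, 0, 0, 0, 0, 1, 3.06, -3.27, 0, 0, 0, 0, 1, 3.06, -3.27, 0, 0, 0, 0]'

```text
time_s: 1.85
eef_pos: [0.4842, 0.0932, 0.4048]
ee_rot: [0.0, 0.989, 0.146, 0.0]
force: [0.4, -1.1, 0.3]
grip_width: 0.0853
grasp_force: 0.0
```

>>> send_rows --moves '[1, 0, 0, 0, 0, 0, 0.085, 1, 0, 0, 0, 0, 0, 0.085, 1, 0, 0, 0, 0, 0, 0, 1, 0, 0, 0, 0, 0, 0]'

```text
time_s: 2.25
eef_pos: [0.4837, 0.0912, 0.4046]
ee_rot: [-0.0, 0.998, 0.062, -0.0]
force: [0.2, -0.1, -0.7]
grip_width: 0.0856
grasp_force: 0.0
```

```bash
python3 - <<'E'
from h import *
st(); d=grab('wrist','w0'); print(d['fx'],d['cx'],d['cy']); print(np.array(d['world_from_camera']).round(3)); go(484,92,7,7)
import meas
E
python3 meas.py | grep -A0 brown
```

```text
t 2.25 p [483.7  91.2 404.6] yaw 7.07 z [-0. -0. -1.] f [ 0.2 -0.1 -0.7] grip 85.6 0.0
371.64829954431775 314.9847348139176 238.987966895318
[[ 0.123  0.943  0.308  0.562]
 [-0.992  0.117  0.038  0.102]
 [-0.    -0.31   0.951  0.374]
 [ 0.     0.     0.     1.   ]]
shift cm [ 0.04 -0.09 22.46] | then turn [-0.     0.     0.001]
brown px [336. 276.] area 173.0 c 469.0 35.4 wh 78.7 15.6 long-axis deg 1.1
--
brown px [363. 264.] area 148.0 c 497.6 -25.9 wh 13.9 77.9 long-axis deg -22.7
```

View pics/w0.png

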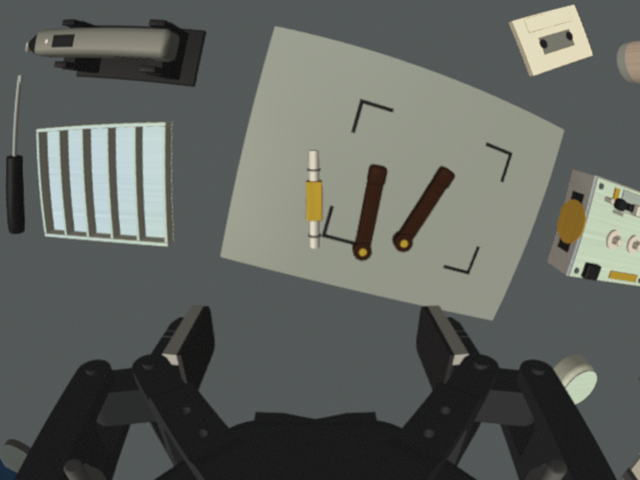

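Wrist view: shaft block at (314,201), mark corners (361,101), (511,153), (471,272), (324,235), tray corners (37,129), (172,122), (168,246), (43,236).

Run:
```python
from h import *
from m2 import quad
d=grab('wrist')
C=lambda l,z: cast(d,l,z,True)[:,:2]*1000
quad('marks',C([(361,101),(511,153),(471,272),(324,235)],0))
quad('tray',C([(37,129),(172,122),(168,246),(43,236)],.021))
e=C([(314,150),(314,248)],.008);print('shaft',e,e.mean(0),C([(314,201)],.016)); print('hub',C([(363,252),(404,243)],.016)); print('end',C([(377,168),(449,171)],.016))
```

```text
marks [[589.4, 59.4], [566.1, -114.7], [423.2, -97.9], [446.9, 78.3]] c [506.4 -18.7] sides [np.float64(175.6), np.float64(143.9), np.float64(177.8), np.float64(143.8)] ang [np.float64(-7.57), np.float64(-6.68)] [np.float64(-7.62), np.float64(-7.65)]
tray [[541.3, 420.7], [550.9, 241.8], [421.5, 242.0], [411.7, 418.6]] c [481.3 330.8] sides [np.float64(179.1), np.float64(129.4), np.float64(176.8), np.float64(129.6)] ang [np.float64(0.94), np.float64(-0.09)] [np.float64(3.08), np.float64(3.17)]
shaft [[534.65570438  99.56240512]
 [433.96085612  87.36724904]] [484.30828025  93.46482708] [[485.39092991  93.56583953]]
hub [[438.48343347  37.0207868 ]
 [453.32025038  -4.24818922]]
end [[525.93074782  36.7284415 ]
 [534.41158831 -37.54721149]]
```

>>> send_rows --moves '[1, 0, 0, 5, 0, 0, 0, 1, 0, 0, 5, 0, 0, 0, 1, 0, 0, 5, 0, 0, 0, 1, 0, 0, 3, 0, 0, 0, 1, 0, 0, 0, 0, 0, 0]'

```text
time_s: 3.0
eef_pos: [0.4808, 0.0909, 0.22]
ee_rot: [-0.0, 0.998, 0.061, -0.006]
force: [-0.9, 0.5, -0.0]
grip_width: 0.0858
grasp_force: 0.0
```

>>> send_rows --moves '[1, 0, -0.2, 2, 0, 0, 0, 1, 0, 0, 1.5, 0, 0, 0, 1, 0, 0, 0, 0, 0, 0, 1, 0, 0, 0, 0, 0, 0]'

```text
time_s: 3.4
eef_pos: [0.4846, 0.0931, 0.1914]
ee_rot: [0.0, 0.998, 0.061, 0.001]
force: [-0.1, 0.4, 0.6]
grip_width: 0.0852
grasp_force: 0.0
```

```bash
python3 -c "
from h import *
st();go(484.5,93,6,7)"
```

```text
t 3.40 p [484.6  93.1 191.4] yaw 6.98 z [ 0.003  0.    -1.   ] f [-0.1  0.4  0.6] grip 85.2 0.0
shift cm [-0.02  0.01  1.24] | then turn [ 0.    -0.003 -0.   ]
```

>>> send_rows --moves '[1, 0, 0, 1.1, 0, 0, 0, 0, 0, 0, 0, 0, 0, 0, 0, 0, 0, 0, 0, 0, 0, 0, 0, 0, 0, 0, 0, 0, 0, 0, 0, 0, 0, 0, 0, 0, 0, 0, 0, 0, 0, 0, 0, 0, 0, 0, 0, 0, 0, 0, 0, 0, 0, 0, 0, 0]'

```text
time_s: 4.2
eef_pos: [0.4839, 0.0932, 0.1791]
ee_rot: [0.0, 0.998, 0.061, 0.0]
force: [-0.3, 0.4, 3.3]
grip_width: 0.0146
grasp_force: 50.9
```

>>> send_rows --moves '[0, 0, 0, 0, 0, 0, 0, 0, 0, 0, 0, 0, 0, 0, 0, 0, 0, 0, 0, 0, 0, 0, 0, 0, -2, 0, 0, 0, 0, 0, 0, -4, 0, 0, 0, 0, 0, 0, -4, 0, 0, 0, 0, 0, 0, 0, 0, 0, 0]'

```text
time_s: 4.9
eef_pos: [0.486, 0.0933, 0.2838]
ee_rot: [0.0, 0.998, 0.061, 0.006]
force: [0.6, 0.7, -0.2]
grip_width: 0.0142
grasp_force: 50.5
```

```bash
python3 -c "
from h import *
st();go(482,262,100,2.8);go(482,262,25,2.8)"
```

```text
t 4.90 p [486.   93.3 283.8] yaw 6.99 z [ 0.011  0.    -1.   ] f [ 0.6  0.7 -0.2] grip 14.2 50.5
shift cm [  1.64 -16.79   1.08] | then turn [ 0.001 -0.011  0.073]
shift cm [  1.56 -16.8    8.58] | then turn [ 0.001 -0.011  0.073]
```

>>> send_rows --moves '[0, 0.42, -4.2, 0, 0, 0, 0, 0, 0.42, -4.2, 0, 0, 0, 0, 0, 0.42, -4.2, 0, 0, 0, 0, 0, 0.42, -4.2, 0, 0, 0, 0, 0, 0, 0, 3, 0, 0, 0.073, 0, 0, 0, 2, 0, 0, 0, 0, 0, 0, 0, 0, 0, 0, 0, 0, 0, 0, 0, 0, 0]'

```text
time_s: 5.7
eef_pos: [0.4791, 0.2617, 0.2274]
ee_rot: [0.0, 1.0, 0.024, -0.001]
force: [1.0, -0.6, -0.3]
grip_width: 0.0144
grasp_force: 50.5
```

```bash
python3 -c "
from h import *
st();go(482,262,25,2.8);grab('wrist','w1')"
```

```text
t 5.70 p [479.1 261.7 227.4] yaw 2.80 z [-0.003 -0.001 -1.   ] f [ 1.  -0.6 -0.3] grip 14.4 50.5
shift cm [ 0.3  -0.02  2.94] | then turn [ 0.001  0.003 -0.   ]
```

View pics/w1.png

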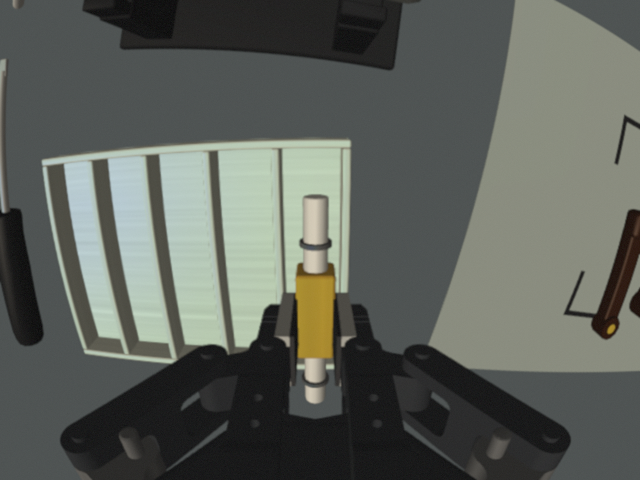

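The shaft (col 316) is centred over pocket 0 (walls at cols 281 and 346). Lower and release.

>>> send_rows --moves '[0, 0.2, 0, 1.5, 0, 0, 0, 0, 0, 0, 1.5, 0, 0, 0, 0, 0, 0, 0, 0, 0, 0, 0, 0, 0, 0, 0, 0, 0, 0, 0, 0, 0, 0, 0, 0]'

```text
time_s: 6.25
eef_pos: [0.482, 0.2621, 0.1988]
ee_rot: [-0.0, 1.0, 0.024, 0.0]
force: [-0.5, 0.3, -0.8]
grip_width: 0.0146
grasp_force: 50.5
```

>>> send_rows --moves '[0.45, 0, 0, 0, 0, 0, 0, 0.45, 0, 0, 0, 0, 0, 0, 0.45, 0, 0, 0, 0, 0, 0, 0.45, 0, 0, 0, 0, 0, 0, 0.45, 0, 0, -4, 0, 0, 0, 0.45, 0, 0, -4, 0, 0, 0, 1, 0, 0, -3, 0, 0, 0, 1, 0, 0, 0, 0, 0, 0]'

```text
time_s: 7.05
eef_pos: [0.484, 0.263, 0.3145]
ee_rot: [-0.002, 1.0, 0.024, 0.006]
force: [0.7, -0.3, 0.5]
grip_width: 0.0663
grasp_force: 0.0
```

```bash
python3 -c "
from h import *
st();go(478.5,35.5,60,-1);import m2,meas;grab('top','top1')"; python3 meas.py|grep brown
```

```text
t 7.05 p [484.  263.  314.5] yaw 2.81 z [ 0.011  0.004 -1.   ] f [ 0.7 -0.3  0.5] grip 66.3 0.0
shift cm [-1.75 22.72  8.06] | then turn [-0.004 -0.011  0.066]
brown px [336. 272.] area 202.5 c 477.1 34.3 wh 15.8 95.0 long-axis deg -0.7
brown px [361. 268.] area 214.0 c 489.2 -22.6 wh 15.1 95.9 long-axis deg -23.4
```

>>> send_rows --moves '[1, -0.3, 4.54, 0, 0, 0, 0, 1, -0.3, 4.54, 0, 0, 0, 0, 1, -0.3, 4.54, 0, 0, 0, 0, 1, -0.3, 4.54, 0, 0, 0, 0, 1, -0.3, 4.54, 0, 0, 0, 0, 1, 0, 0, 4, 0, 0, 0.066, 1, 0, 0, 4, 0, 0, 0, 1, 0, 0, 0, 0, 0, 0]'

```text
time_s: 8.05
eef_pos: [0.4734, 0.0344, 0.222]
ee_rot: [-0.001, 1.0, -0.009, -0.008]
force: [-0.7, 0.2, 0.7]
grip_width: 0.0855
grasp_force: 0.0
```

```bash
python3 -c "
from h import *
st();go(478.5,36,6,-1)"
```

```text
t 8.05 p [473.4  34.4 222. ] yaw -1.07 z [-0.017  0.002 -1.   ] f [-0.7  0.2  0.7] grip 85.5 0.0
shift cm [ 0.57 -0.16  4.3 ] | then turn [-0.002  0.017 -0.001]
```

>>> send_rows --moves '[1, 0.1, -0.1, 1.5, 0, 0, 0, 1, 0, 0, 1.5, 0, 0, 0, 1, 0, 0, 0, 0, 0, 0, 1, 0, 0, 0, 0, 0, 0, 1, 0, 0, 0, 0, 0, 0]'

```text
time_s: 8.55
eef_pos: [0.4795, 0.0358, 0.1999]
ee_rot: [0.0, 1.0, -0.008, 0.001]
force: [0.3, 0.0, 0.1]
grip_width: 0.0852
grasp_force: 0.0
```

```bash
python3 -c "
from h import *
st();go(478.5,36,6,-1)"
```

```text
t 8.55 p [479.5  35.8 199.9] yaw -0.96 z [ 0.002 -0.    -1.   ] f [0.3 0.  0.1] grip 85.2 0.0
shift cm [-0.11 -0.02  2.09] | then turn [ 0.    -0.002  0.001]
```

>>> send_rows --moves '[1, 0, 0, 1, 0, 0, 0, 1, 0, 0, 1, 0, 0, 0, 0, 0, 0, 0, 0, 0, 0, 0, 0, 0, 0, 0, 0, 0, 0, 0, 0, 0, 0, 0, 0, 0, 0, 0, 0, 0, 0, 0, 0, 0, 0, 0, 0, 0, 0, 0, 0, 0, 0, 0, 0, 0]'

```text
time_s: 9.35
eef_pos: [0.4788, 0.0356, 0.1786]
ee_rot: [-0.0, 1.0, -0.009, -0.0]
force: [-0.1, 0.1, 2.6]
grip_width: 0.0142
grasp_force: 49.8
```

>>> send_rows --moves '[0, 0, 0, 0, 0, 0, 0, 0, 0, 0, 0, 0, 0, 0, 0, 0, 0, 0, 0, 0, 0, 0, 0, 0, -2, 0, 0, 0, 0, 0, 0, -3, 0, 0, 0, 0, 0, 0, -2, 0, 0, 0, 0, 0, 0, 0, 0, 0, 0, 0, 0, 0, 0, 0, 0, 0]'

```text
time_s: 10.15
eef_pos: [0.4786, 0.0357, 0.2483]
ee_rot: [-0.0, 1.0, -0.009, -0.0]
force: [-0.9, -0.5, -1.1]
grip_width: 0.0142
grasp_force: 49.5
```

```bash
python3 -c "
from h import *
st();go(480.5,296,25,2.8)"
```

```text
t 10.15 p [478.6  35.7 248.3] yaw -0.98 z [-0.  0. -1.] f [-0.9 -0.5 -1.1] grip 14.2 49.5
shift cm [ -0.26 -26.03   5.03] | then turn [-0.     0.    -0.066]
```

>>> send_rows --moves '[0, -0.04, -4.34, 0, 0, 0, 0, 0, -0.04, -4.34, 0, 0, 0, 0, 0, -0.04, -4.34, 0, 0, 0, 0, 0, -0.04, -4.34, 0, 0, 0, 0, 0, -0.04, -4.34, 0, 0, 0, 0, 0, -0.04, -4.34, 0, 0, 0, 0, 0, 0, 0, 1, 0, 0, -0.066, 0, 0, 0, 1, 0, 0, 0]'

```text
time_s: 10.95
eef_pos: [0.4799, 0.297, 0.2263]
ee_rot: [0.001, 1.0, 0.026, -0.001]
force: [-0.6, -1.2, -0.1]
grip_width: 0.0141
grasp_force: 49.5
```

>>> send_rows --moves '[0, 0, 0, 1.5, 0, 0, 0, 0, 0, 0, 1.5, 0, 0, 0, 0, 0, 0, 0, 0, 0, 0, 0, 0, 0, 0, 0, 0, 0, 0, 0, 0, 0, 0, 0, 0]'

```text
time_s: 11.45
eef_pos: [0.4811, 0.2955, 0.1986]
ee_rot: [0.0, 1.0, 0.024, -0.0]
force: [0.9, 0.6, 0.1]
grip_width: 0.0141
grasp_force: 49.5
```

```bash
python3 -c "
from h import *
st();go(480.5,296,25,2.8)"
```

```text
t 11.45 p [481.1 295.5 198.6] yaw 2.73 z [-0. -0. -1.] f [0.9 0.6 0.1] grip 14.1 49.5
shift cm [-0.06 -0.05  0.06] | then turn [ 0.     0.    -0.001]
```

Release, raise, and return towards lever 2, at (489.5, -21.5), yaw -22.

>>> send_rows --moves '[0.45, 0, 0, 0, 0, 0, 0, 0.45, 0, 0, 0, 0, 0, 0, 0.45, 0, 0, 0, 0, 0, 0, 0.45, 0, 0, 0, 0, 0, 0, 0.45, 0, 0, -2, 0, 0, 0, 0.45, 0, 0, -3, 0, 0, 0, 1, 0, 0, 0, 0, 0, 0, 1, 0, 0, 0, 0, 0, 0]'

```text
time_s: 12.25
eef_pos: [0.4813, 0.2962, 0.2495]
ee_rot: [-0.0, 1.0, 0.024, 0.001]
force: [0.3, 0.1, -0.1]
grip_width: 0.0661
grasp_force: 0.0
```

```bash
python3 -c "
from h import *
st();go(489.5,-21.5,60,-22)"; python3 meas.py|grep brown
```

```text
t 12.25 p [481.3 296.2 249.5] yaw 2.80 z [ 0.002  0.001 -1.   ] f [ 0.3  0.1 -0.1] grip 66.1 0.0
shift cm [-0.74 31.78  1.63] | then turn [-0.001 -0.002  0.433]
brown px [355. 266.] area 169.5 c 493.9 -6.6 wh 13.1 96.4 long-axis deg -22.6
```

Lever 2 has shifted about 15 mm, which is the knock. I move over it and look again.

>>> send_rows --moves '[1, 0, 4.3, 0, 0, 0, 0, 1, 0, 4.3, 0, 0, 0, 0, 1, 0, 4.3, 0, 0, 0, 0, 1, 0, 4.3, 0, 0, 0, 0, 1, 0, 4.3, 0, 0, 0, 0, 1, 0, 4.3, 0, 0, 0, 0, 1, 0, 4.3, 0, 0, 0, 0, 1, 0, 0, 0, 0, 0, 0.143]'

```text
time_s: 13.1
eef_pos: [0.4954, -0.0089, 0.2475]
ee_rot: [0.001, 0.999, -0.052, -0.001]
force: [0.6, 0.5, 0.4]
grip_width: 0.0851
grasp_force: 0.0
```

>>> send_rows --moves '[1, 0, 0, 0, 0, 0, 0.145, 1, 0, 0, 0, 0, 0, 0.145, 1, 0, 0, 0, 0, 0, 0, 1, 0, 0, 0, 0, 0, 0]'

```text
time_s: 13.5
eef_pos: [0.4951, -0.0045, 0.2476]
ee_rot: [0.0, 0.982, -0.189, -0.001]
force: [0.0, -0.2, 0.9]
grip_width: 0.0853
grasp_force: 0.0
```

```bash
cat > brown.py <<'E'
from h import *
def brown():
    d=grab('wrist','w2'); hsv=cv2.cvtColor(d['color'],cv2.COLOR_RGB2HSV).astype(int)
    m=((hsv[:,:,1]>90)&(hsv[:,:,2]<130)&((hsv[:,:,0]<20)|(hsv[:,:,0]>170))).astype(np.uint8)
    for c in cv2.findContours(m,0,2)[0]:
        if cv2.contourArea(c)<300: continue
        q=(cast(d,c[:,0],.012,True)[:,:2]*1000).astype(np.float32); r=cv2.minAreaRect(q);b=cv2.boxPoints(r)
        print(c[:,0].mean(0),[np.round(v,1) for v in r]); e=max([b[1]-b[0],b[2]-b[1]],key=np.linalg.norm);print(np.degrees(np.arctan2(e[1],e[0])))
st();brown()
E
python3 brown.py; python3 meas.py|grep brown; python3 -c "
from h import *
go(494,-6,6,-22)"
```

```text
t 13.50 p [495.1  -4.5 247.6] yaw -21.84 z [-0.002  0.    -1.   ] f [ 0.  -0.2  0.9] grip 85.3 0.0
[318.16883117 234.44155844] [array([494.6,  -3.5]), array([14.8, 99.2]), np.float64(67.4)]
-22.580347
brown px [349. 278.] area 64.0 c 465.7 5.1 wh 12.9 35.2 long-axis deg -23.0
shift cm [-0.06  0.2   6.91] | then turn [0.    0.001 0.002]
```

View pics/w2.png

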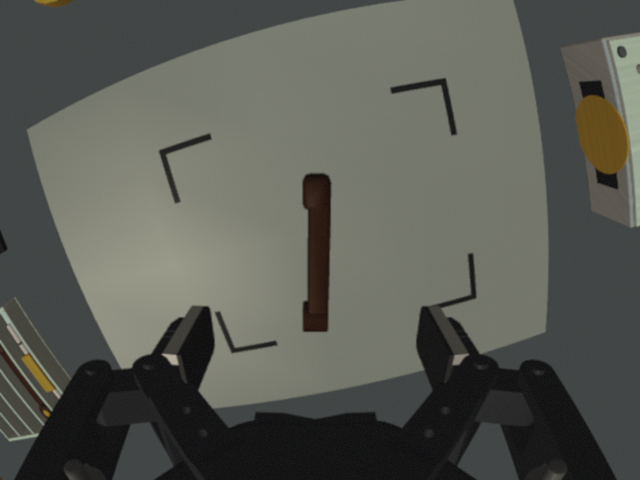

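Lever 2 is now rolled onto its side (no gold hub visible), centred at (318,234) and still gripable along the same axis.

>>> send_rows --moves '[1, 0, 0, 3, 0, 0, 0, 1, 0, 0, 2, 0, 0, 0, 1, 0, 0, 1, 0, 0, 0, 1, 0, 0, 0.4, 0, 0, 0, 1, 0, 0, 0, 0, 0, 0, 1, 0, 0, 0, 0, 0, 0]'

```text
time_s: 14.2
eef_pos: [0.4963, -0.0047, 0.1855]
ee_rot: [-0.0, 0.982, -0.191, 0.001]
force: [1.0, 0.3, -0.1]
grip_width: 0.085
grasp_force: 0.0
```

```bash
python3 -c "
from h import *
st();go(494.5,-3.7,6.5,-22.3)"
```

```text
t 14.20 p [496.3  -4.7 185.5] yaw -21.99 z [ 0.002 -0.    -1.   ] f [ 1.   0.3 -0.1] grip 85.0 0.0
shift cm [-0.21 -0.02  0.6 ] | then turn [-0.    -0.002  0.005]
```

>>> send_rows --moves '[1, -0.1, 0, 0.5, 0, 0, 0, 0, 0, 0, 0, 0, 0, 0, 0, 0, 0, 0, 0, 0, 0, 0, 0, 0, 0, 0, 0, 0, 0, 0, 0, 0, 0, 0, 0, 0, 0, 0, 0, 0, 0, 0, 0, 0, 0, 0, 0, 0, 0, 0, 0, 0, 0, 0, 0, 0]'

```text
time_s: 15.0
eef_pos: [0.4949, -0.0043, 0.18]
ee_rot: [0.0, 0.982, -0.191, 0.0]
force: [-0.6, 0.5, 2.1]
grip_width: 0.0114
grasp_force: 50.7
```

>>> send_rows --moves '[0, 0, 0, 0, 0, 0, 0, 0, 0, 0, 0, 0, 0, 0, 0, 0, 0, 0, 0, 0, 0, 0, 0, 0, -2, 0, 0, 0, 0, 0, 0, -3, 0, 0, 0, 0, 0, 0, -2, 0, 0, 0, 0, 0, 0, 0, 0, 0, -0.145, 0, 0, 0, 0, 0, 0, -0.145]'

```text
time_s: 15.8
eef_pos: [0.4949, -0.0043, 0.2503]
ee_rot: [0.0, 0.999, -0.044, 0.001]
force: [-0.8, 0.2, -0.8]
grip_width: 0.0111
grasp_force: 50.4
```

>>> send_rows --moves '[0, 0, 0, 0, 0, 0, -0.145, 0, 0, 0, 0, 0, 0, 0, 0, 0, 0, 0, 0, 0, 0]'

```text
time_s: 16.1
eef_pos: [0.4945, -0.0042, 0.2492]
ee_rot: [-0.0, 1.0, 0.024, -0.0]
force: [-0.4, -0.6, -1.0]
grip_width: 0.0116
grasp_force: 50.4
```

```bash
python3 -c "
from h import *
st();go(479.5,330,25,2.8)"
```

```text
t 16.10 p [494.5  -4.2 249.2] yaw 2.74 z [-0.001  0.    -1.   ] f [-0.4 -0.6 -1. ] grip 11.6 50.4
shift cm [  0.1  -33.45   5.13] | then turn [-0.     0.001 -0.001]
```

>>> send_rows --moves '[0, 0, -4.78, 0, 0, 0, 0, 0, 0, -4.78, 0, 0, 0, 0, 0, 0, -4.78, 0, 0, 0, 0, 0, 0, -4.78, 0, 0, 0, 0, 0, 0, -4.78, 0, 0, 0, 0, 0, 0, -4.78, 0, 0, 0, 0, 0, 0, -4.78, 0, 0, 0, 0, 0, 0, 0, 1, 0, 0, 0]'

```text
time_s: 16.9
eef_pos: [0.4777, 0.3355, 0.2413]
ee_rot: [-0.002, 1.0, 0.027, 0.003]
force: [0.3, 0.2, 0.8]
grip_width: 0.0114
grasp_force: 50.4
```

>>> send_rows --moves '[0, 0, 0, 1.5, 0, 0, 0, 0, 0, 0, 1, 0, 0, 0, 0, 0, 0, 0, 0, 0, 0, 0, 0, 0, 0, 0, 0, 0, 0, 0, 0, 0, 0, 0, 0]'

```text
time_s: 17.4
eef_pos: [0.4784, 0.3291, 0.2151]
ee_rot: [-0.0, 1.0, 0.024, 0.0]
force: [0.1, 0.6, 0.4]
grip_width: 0.0109
grasp_force: 50.4
```

```bash
python3 -c "
from h import *
st();go(479.5,330,25,2.8);grab('wrist','w3')"
```

```text
t 17.40 p [478.4 329.1 215.1] yaw 2.80 z [ 0.001  0.    -1.   ] f [0.1 0.6 0.4] grip 10.9 50.4
shift cm [ 0.12 -0.08  1.71] | then turn [-0.    -0.001  0.   ]
```

View pics/w3.png

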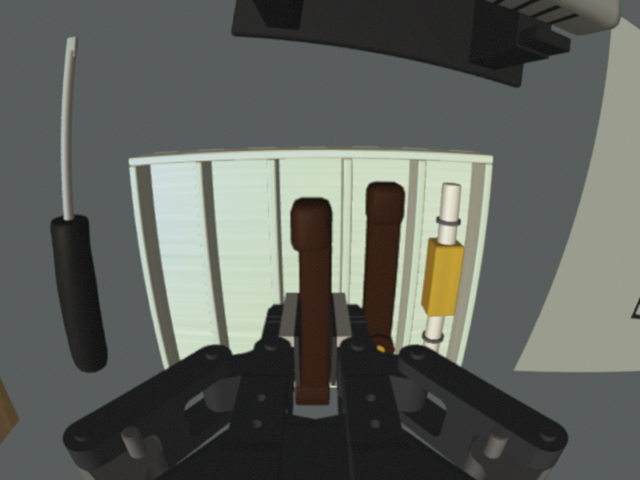

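Shaft lies in pocket 0, the first lever in pocket 1, and lever 2 is above pocket 2. Lower and release.

>>> send_rows --moves '[0, 0, -0.1, 1, 0, 0, 0, 0, 0, 0, 0.7, 0, 0, 0, 0, 0, 0, 0, 0, 0, 0, 0, 0, 0, 0, 0, 0, 0, 0.45, 0, 0, 0, 0, 0, 0, 0.45, 0, 0, 0, 0, 0, 0, 0.45, 0, 0, 0, 0, 0, 0, 0.45, 0, 0, 0, 0, 0, 0]'

```text
time_s: 18.25
eef_pos: [0.4778, 0.331, 0.198]
ee_rot: [-0.0, 1.0, 0.025, 0.0]
force: [0.6, -0.0, -0.3]
grip_width: 0.0384
grasp_force: 0.0
```

>>> send_rows --moves '[0.45, 0, 0, -3, 0, 0, 0, 0.45, 0, 0, -4, 0, 0, 0, 0.45, 0, 0, -4, 0, 0, 0, 1, 0, 0, -4, 0, 0, 0, 1, 0, 0, 0, 0, 0, 0]'

```text
time_s: 18.75
eef_pos: [0.4799, 0.3321, 0.3556]
ee_rot: [-0.003, 1.0, 0.025, 0.007]
force: [0.5, 0.1, 0.1]
grip_width: 0.0664
grasp_force: 0.0
```

```bash
python3 - <<'E'
from h import *
st(); d=grab('wrist'); t=grab('top')
a=d['color'][100:400,80:480]; b=cv2.resize(t['color'][215:315,420:540],(400,333),interpolation=2)
o=np.zeros((333,800,3),'u1'); o[:300,:400]=a; o[:,400:]=b; cv2.imwrite('pics/m1.png',o[:,:,::-1])
E
python3 meas.py|grep -A1 transp
```

```text
t 18.75 p [479.9 332.1 355.6] yaw 2.92 z [ 0.013  0.007 -1.   ] f [0.5 0.1 0.1] grip 66.4 0.0
transport px [471. 258.] area 5340.0 c 506.0 -268.9 wh 184.3 182.3 long-axis deg 1.4
    [[411.5, -180.10000610351562], [416.1000061035156, -362.29998779296875], [600.4000244140625, -357.70001220703125], [595.7999877929688, -175.5]]
```

View pics/m1.png

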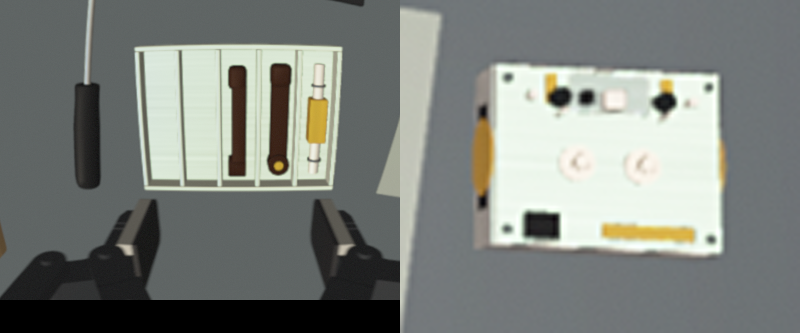

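All three parts lie in pockets 0–2, and the transport is unmoved. Next I plan the push: open fingers act as a two-point pusher on its -y wall.

```bash
cat > push.py <<'E'
from h import *
def se2(x,y,d): c,s=np.cos(np.radians(d)),np.sin(np.radians(d)); return np.array([[c,-s,x],[s,c,y],[0,0,1]])
def tool(T,off,rot): return T@se2(off[0],off[1],rot)   # tool axis pose (yaw = tool x direction)
def row(A,B,n):
    """one tool-frame row (cm,cm,rad about tool z) which n times takes pose A to B (tool y/z flipped)"""
    from scipy.linalg import fractional_matrix_power as f
    M=np.real(f(np.linalg.inv(A)@B,1/n)); return np.round([M[0,2]/10,-M[1,2]/10,-np.arctan2(M[1,0],M[0,0])],4)
def now():
    s=state(); w,a,b,c=s['ee_rot']; X=R.from_quat([a,b,c,w]).as_matrix(); return se2(s['eef_pos'][0]*1000,s['eef_pos'][1]*1000,np.degrees(np.arctan2(X[1,0],X[0,0])))
E
python3 - <<'E'
from push import *
from m2 import P,quad
quad('trans',P([(95,65),(320,73),(322,255),(90,247)],(420,215),10/3,.05))
go(504,-400,150,89,.16)
E
```

```text
trans [[564.7, -209.1], [563.3, -357.6], [443.5, -353.9], [444.8, -203.6]] c [ 504.1 -281. ] sides [np.float64(148.5), np.float64(119.8), np.float64(150.3), np.float64(120.0)] ang [np.float64(-2.61), np.float64(-1.77)] [np.float64(-0.57), np.float64(-0.51)]
shift cm [-1.01 73.1   3.71] | then turn [-1.000e-03  3.000e-03 -1.503e+00]
```

>>> send_rows --moves '[1, 0, 4.57, 0, 0, 0, 0, 1, 0, 4.57, 0, 0, 0, 0, 1, 0, 4.57, 0, 0, 0, 0, 1, 0, 4.57, 0, 0, 0, 0, 1, 0, 4.57, 0, 0, 0, 0, 1, 0, 4.57, 0, 0, 0, 0, 1, 0, 4.57, 0, 0, 0, 0, 1, 0, 4.57, 0, 0, 0, 0]'

```text
time_s: 19.75
eef_pos: [0.4953, -0.0358, 0.3456]
ee_rot: [-0.001, 1.0, 0.025, -0.002]
force: [0.5, -0.1, -0.5]
grip_width: 0.0852
grasp_force: 0.0
```

>>> send_rows --moves '[1, 0, 4.57, 0, 0, 0, 0, 1, 0, 4.57, 0, 0, 0, 0, 1, 0, 4.57, 0, 0, 0, 0, 1, 0, 4.57, 0, 0, 0, 0, 1, 0, 4.57, 0, 0, 0, 0, 1, 0, 4.57, 0, 0, 0, 0, 1, 0, 4.57, 0, 0, 0, 0, 1, 0, 4.57, 0, 0, 0, 0]'

```text
time_s: 20.55
eef_pos: [0.5141, -0.4007, 0.3448]
ee_rot: [-0.002, 1.0, 0.025, -0.002]
force: [0.8, -0.8, 0.1]
grip_width: 0.0858
grasp_force: 0.0
```

>>> send_rows --moves '[1, 0, 0, 0, 0, 0, -0.149, 1, 0, 0, 0, 0, 0, -0.149, 1, 0, 0, 0, 0, 0, -0.149, 1, 0, 0, 0, 0, 0, -0.149, 1, 0, 0, 0, 0, 0, -0.149, 1, 0, 0, 0, 0, 0, -0.149, 1, 0, 0, 0, 0, 0, -0.149, 1, 0, 0, 0, 0, 0, -0.149]'

```text
time_s: 21.35
eef_pos: [0.5143, -0.3988, 0.3447]
ee_rot: [-0.003, 0.811, 0.585, -0.0]
force: [-0.0, 0.3, 0.4]
grip_width: 0.0853
grasp_force: 0.0
```

>>> send_rows --moves '[1, 0, 0, 0, 0, 0, -0.149, 1, 0, 0, 0, 0, 0, -0.149, 1, 0, 0, 0, 0, 0, 0, 1, 0, 0, 0, 0, 0, 0]'

```text
time_s: 21.75
eef_pos: [0.5145, -0.399, 0.3457]
ee_rot: [-0.002, 0.719, 0.695, -0.0]
force: [0.2, 0.5, -0.2]
grip_width: 0.0853
grasp_force: 0.0
```

Run:
```python
from push import *
st();go(504,-400,25,89,.16);grab('wrist','w4')
```

```text
t 21.75 p [ 514.5 -399.   345.7] yaw 88.10 z [-0.002  0.002 -1.   ] f [ 0.2  0.5 -0.2] grip 85.3 0.0
shift cm [-0.17 -1.01 16.08] | then turn [-0.002 -0.002 -0.016]
```

View pics/w4.png

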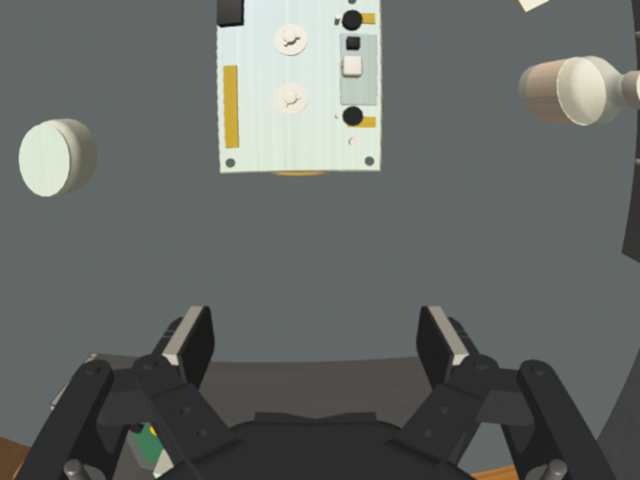

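Wrist view: near edge of the transport runs from (221,173) to (379,170), with a brass disc protruding slightly at its middle (298,173), well between the fingers. Fingers are clear of everything.

Run:
```python
from push import *
d=grab('wrist'); e=cast(d,[(221,173),(379,170)],.05,True)*1000; print(e.round(1),np.degrees(np.arctan2(*(e[1]-e[0])[1::-1])))
go(504,-400,25,89,.16)
```

```text
[[ 446.3 -351.1   50. ]
 [ 561.4 -353.3   50. ]] -1.0792343108047193
shift cm [-0.14 -1.04 16.16] | then turn [-0.001 -0.001 -0.015]
```

>>> send_rows --moves '[1, 0, -1, 4, 0, 0, -0.016, 1, 0, 0, 4, 0, 0, 0, 1, 0, 0, 4, 0, 0, 0, 1, 0, 0, 2.5, 0, 0, 0, 1, 0, 0, 1, 0, 0, 0, 1, 0, 0, 0, 0, 0, 0, 1, 0, 0, 0, 0, 0, 0]'

```text
time_s: 22.55
eef_pos: [0.5055, -0.3997, 0.1941]
ee_rot: [0.001, 0.712, 0.702, -0.0]
force: [-0.2, -0.6, 0.1]
grip_width: 0.0852
grasp_force: 0.0
```

Run:
```python
from push import *
st(); A0=now(); T0=se2(504,-280.5,-1); T1=se2(506,-19.5,-7.7)
A=tool(T0,(0,-86),90); B=tool(T1,(0,-86),90)
print('A',A.round(2)[:2,2],'B',B[:2,2]); print('approach',row(A0,A,1)); print('rows27',row(A,B,27))
```

```text
t 22.55 p [ 505.5 -399.7  194.1] yaw 89.17 z [ 0.002 -0.002 -1.   ] f [-0.2 -0.6  0.1] grip 85.2 0.0
A [ 502.5  -366.49] B [ 494.47718805 -104.72455518]
approach [ 3.3139e+00 -3.4860e-01  3.0000e-03]
rows27 [ 0.9652 -0.1011  0.0043]
```

>>> send_rows --moves '[1, 0, -0.3, 1, 0, 0, 0, 1, 0.8, 0, 0, 0, 0, 0, 1, 0.8, 0, 0, 0, 0, 0, 1, 0.8, 0, 0, 0, 0, 0, 1, 0.8, 0, 0, 0, 0, 0.003, 1, 0, 0, 0, 0, 0, 0, 1, 0, 0, 0, 0, 0, 0]'

```text
time_s: 23.25
eef_pos: [0.5025, -0.3666, 0.183]
ee_rot: [0.0, 0.713, 0.701, -0.0]
force: [0.3, 0.2, 0.7]
grip_width: 0.0851
grasp_force: 0.0
```

>>> send_rows --moves '[1, 0.965, -0.1, 0, 0, 0, 0.0043, 1, 0.965, -0.1, 0, 0, 0, 0.0043, 1, 0.965, -0.1, 0, 0, 0, 0.0043, 1, 0.965, -0.1, 0, 0, 0, 0.0043, 1, 0.965, -0.1, 0, 0, 0, 0.0043, 1, 0.965, -0.1, 0, 0, 0, 0.0043]'

```text
time_s: 23.85
eef_pos: [0.4981, -0.3084, 0.1832]
ee_rot: [0.001, 0.722, 0.692, -0.0]
force: [0.3, -4.5, 2.2]
grip_width: 0.0856
grasp_force: 2.4
```

Run:
```python
from push import *
st(); d=grab('wrist','w5'); t=grab('top'); 
o=np.zeros((480,800,3),'u1'); o[:360,:480]=cv2.resize(d['color'],(480,360)); o[:300,480:]=cv2.resize(t['color'][200:320,420:548],(320,300),interpolation=2); cv2.imwrite('pics/m2.png',o[:,:,::-1])
```

```text
t 23.85 p [ 498.1 -308.4  183.2] yaw 87.53 z [ 0.001 -0.001 -1.   ] f [ 0.3 -4.5  2.2] grip 85.6 2.4
```

View pics/m2.png

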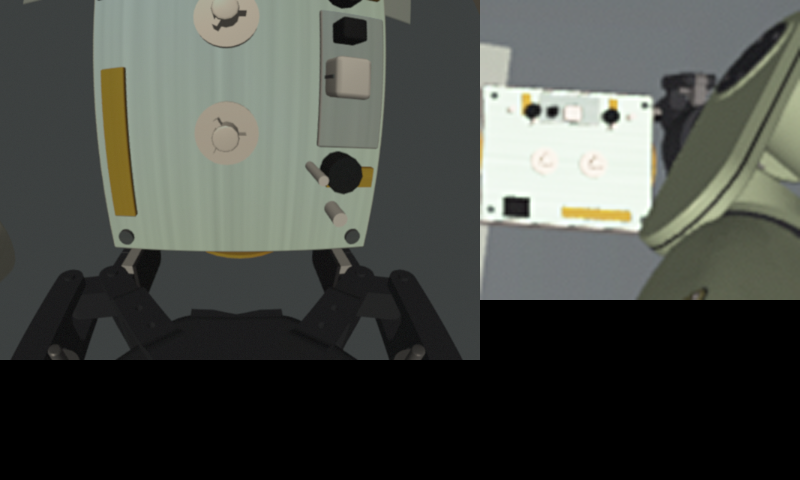

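Pushing goes well (4.5 N, both fingers on the wall, level). I write an automatic pose measure of the plate and continue.

```bash
cat > tp.py <<'E'
from push import *
def tpose(verbose=True):
    d=grab('top'); m=((d['color'].min(2)>214)).astype(np.uint8); m[:,:250]=0; m[:190]=0; m[310:]=0; m=cv2.morphologyEx(m,cv2.MORPH_CLOSE,np.ones((9,9)))
    c=max(cv2.findContours(m,0,1)[0],key=cv2.contourArea)
    q=(cast(d,c[:,0],.05)[:,:2]*1000).astype(np.float32); r=cv2.minAreaRect(q); b=cv2.boxPoints(r); e=max([b[1]-b[0],b[2]-b[1]],key=np.linalg.norm); e=e*np.sign(e[1])
    a=np.degrees(np.arctan2(-e[0],e[1])); print('transport c',np.round(r[0],1),'size',np.round(r[1],1),'ang %.2f'%a,'px',c[:,0].mean(0).round()); return se2(*r[0],a)
if __name__=='__main__':
    st(); T=tpose(); A=now(); print('tool in transport',(np.linalg.inv(T)@A).round(2)[:2,2]); B=tool(se2(506,-19.5,-7.7),(0,-86),90); print('B',B[:2,2].round(1)); print('rows20',row(A,B,20))
E
python3 tp.py
```

```text
t 23.95 p [ 497.7 -307.   182.5] yaw 87.60 z [-0.001  0.002 -1.   ] f [ 0.1  0.1 -0.3] grip 85.5 0.1
transport c [ 501.9 -221.2] size [145.4 116.7] ang -2.94 px [452. 265.]
tool in transport [ 3.000e-02 -8.604e+01]
B [ 494.5 -104.7]
rows20 [ 1.0074 -0.1018  0.0046]
```

>>> send_rows --moves '[1, 1.007, -0.1, 0, 0, 0, 0.0046, 1, 1.007, -0.1, 0, 0, 0, 0.0046, 1, 1.007, -0.1, 0, 0, 0, 0.0046, 1, 1.007, -0.1, 0, 0, 0, 0.0046, 1, 1.007, -0.1, 0, 0, 0, 0.0046, 1, 1.007, -0.1, 0, 0, 0, 0.0046, 1, 1.007, -0.1, 0, 0, 0, 0.0046, 1, 1.007, -0.1, 0, 0, 0, 0.0046]'

```text
time_s: 24.8
eef_pos: [0.4946, -0.2271, 0.1826]
ee_rot: [-0.0, 0.735, 0.678, -0.0]
force: [-0.1, -2.9, -1.8]
grip_width: 0.0855
grasp_force: 1.3
```

>>> send_rows --moves '[1, 1.007, -0.1, 0, 0, 0, 0.0046, 1, 1.007, -0.1, 0, 0, 0, 0.0046, 1, 1.007, -0.1, 0, 0, 0, 0.0046, 1, 1.007, -0.1, 0, 0, 0, 0.0046, 1, 1.007, -0.1, 0, 0, 0, 0.0046, 1, 1.007, -0.1, 0, 0, 0, 0.0046, 1, 0.5, -0.05, 0, 0, 0, 0.0025, 1, 0, 0, 0, 0, 0, 0]'

```text
time_s: 25.6
eef_pos: [0.4942, -0.1612, 0.1827]
ee_rot: [-0.0, 0.745, 0.668, 0.0]
force: [0.8, 0.1, -0.7]
grip_width: 0.0852
grasp_force: 0.0
```

```bash
sed -i 's/rows20/rows5/; s/row(A,B,20)/row(A,B,5)/' tp.py; python3 tp.py
```

```text
t 25.60 p [ 494.2 -161.2  182.7] yaw 83.75 z [-0.     0.001 -1.   ] f [ 0.8  0.1 -0.7] grip 85.2 0.0
transport c [504.9 -76.3] size [145.5 116.7] ang -6.24 px [383. 261.]
tool in transport [ -1.25 -85.99]
B [ 494.5 -104.7]
rows5 [ 1.1307 -0.1319  0.005 ]
```

>>> send_rows --moves '[1, 0.8, -0.11, 0, 0, 0, 0.0036, 1, 0.8, -0.11, 0, 0, 0, 0.0036, 1, 0.8, -0.11, 0, 0, 0, 0.0036, 1, 0.8, -0.11, 0, 0, 0, 0.0036, 1, 0.8, -0.11, 0, 0, 0, 0.0036, 1, 0.8, -0.11, 0, 0, 0, 0.0036, 1, 0.3, -0.04, 0, 0, 0, 0.0014, 1, 0, 0, 0, 0, 0, 0]'

```text
time_s: 26.45
eef_pos: [0.4933, -0.11, 0.1827]
ee_rot: [-0.0, 0.752, 0.659, 0.0]
force: [0.3, -0.7, 0.3]
grip_width: 0.0856
grasp_force: 0.3
```

```bash
python3 tp.py;  python3 - <<'E'
from h import *
d=grab('top');cv2.imwrite('pics/m3.png',cv2.resize(d['color'][200:320,260:420,::-1],(800,600),interpolation=2))
E
```

```text
t 26.45 p [ 493.3 -110.   182.7] yaw 82.43 z [-0.     0.001 -1.   ] f [ 0.3 -0.7  0.3] grip 85.6 0.3
transport c [506.7 -19. ] size [133.2 117.5] ang -8.01 px [358. 259.]
tool in transport [ -0.83 -92.06]
B [ 494.5 -104.7]
rows5 [0.1083 0.0138 0.0004]
```

View pics/m3.png

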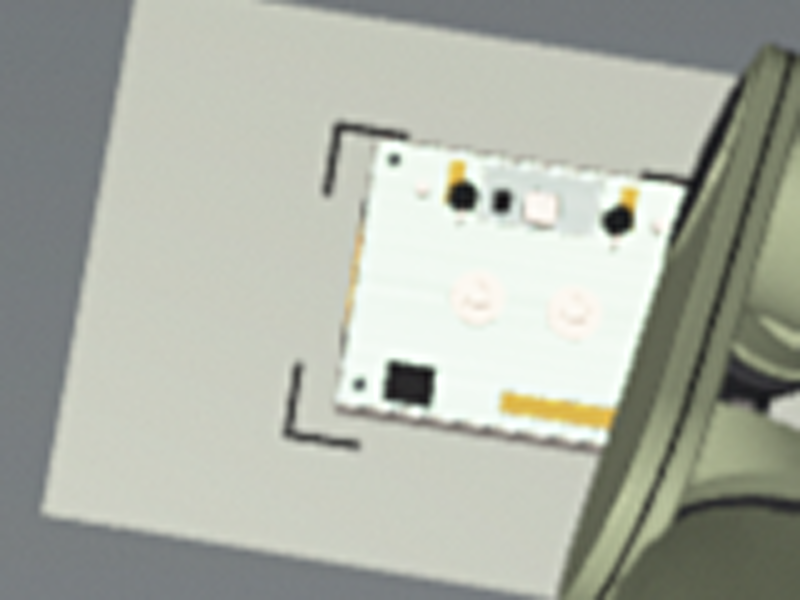

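The arm hides the right corners, and by finger position about 5 mm remain. I push that, back off and measure freely.

>>> send_rows --moves '[1, 0.2, 0, 0, 0, 0, 0.001, 1, 0.2, 0, 0, 0, 0, 0.001, 1, 0.1, 0, 0, 0, 0, 0, 1, 0, 0, 0, 0, 0, 0, 1, 0, 0, 0, 0, 0, 0, 1, -1, 0, 0, 0, 0, 0, 1, -2, 0, 0, 0, 0, 0, 1, -4, 0, 0, 0, 0, 0]'

```text
time_s: 27.35
eef_pos: [0.4847, -0.1745, 0.1827]
ee_rot: [-0.0, 0.752, 0.659, 0.001]
force: [0.2, -0.1, 0.2]
grip_width: 0.0851
grasp_force: 0.0
```

>>> send_rows --moves '[1, -5, 0, 0, 0, 0, 0, 1, -5, 0, 0, 0, 0, 0, 1, 0, 0, -5, 0, 0, 0, 1, -5, 0, -5, 0, 0, 0, 1, 0, 0, 0, 0, 0, 0, 1, 0, 0, 0, 0, 0, 0]'

```text
time_s: 27.95
eef_pos: [0.4666, -0.3109, 0.2696]
ee_rot: [0.002, 0.754, 0.657, 0.001]
force: [-0.7, -0.0, -1.9]
grip_width: 0.0857
grasp_force: 0.0
```

```bash
python3 tp.py;  python3 - <<'E'
from h import *
d=grab('top');cv2.imwrite('pics/m4.png',cv2.resize(d['color'][200:320,260:420,::-1],(800,600),interpolation=2))
E
```

```text
t 27.95 p [ 466.6 -310.9  269.6] yaw 82.16 z [ 0.003 -0.002 -1.   ] f [-0.7 -0.  -1.9] grip 85.7 0.0
transport c [507.  -21.1] size [147.  116.7] ang -7.64 px [360. 260.]
tool in transport [  -2.28 -291.26]
B [ 494.5 -104.7]
rows5 [ 4.1346e+00  1.0900e-02 -3.0000e-04]
```

View pics/m4.png

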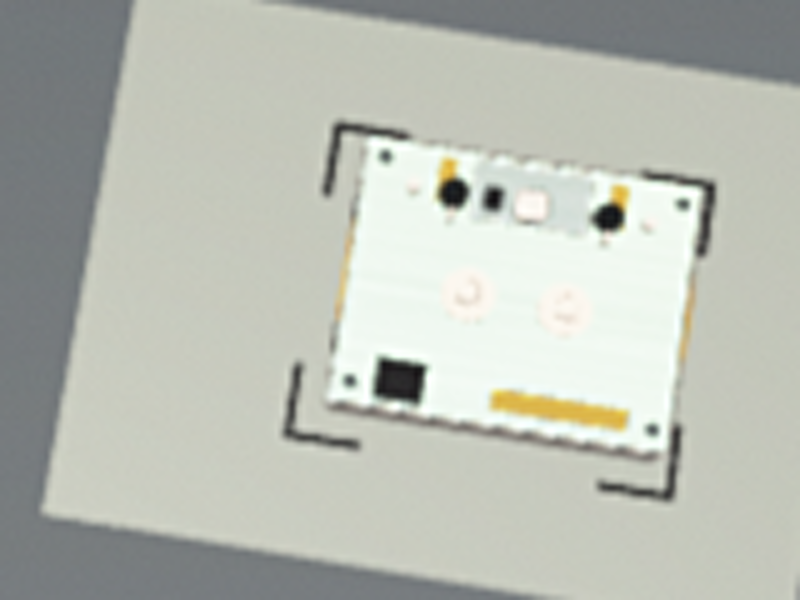

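Transport measures (507, -21.1, -7.6°) against marks at (506.2, -19.5, -7.8°). The visible offset is mostly parallax, so it is within 2 mm and 0.5° and I accept it. Next is the demagnetiser.

```bash
python3 -c "
from h import *
st();go(622,297,225,86)"
```

```text
t 28.05 p [ 465.8 -308.7  267. ] yaw 82.27 z [-0.001  0.002 -1.   ] f [-0.5  0.8 -0.1] grip 85.2 0.0
shift cm [ 62.14   7.31 -12.99] | then turn [-0.002 -0.002 -0.065]
```

>>> send_rows --moves '[1, 0, 0, -4.4, 0, 0, 0, 1, 0, 0, -4.4, 0, 0, -0.065, 1, 0, 0, -4.2, 0, 0, 0, 1, 4.44, 0.23, 0, 0, 0, 0, 1, 4.44, 0.23, 0, 0, 0, 0, 1, 4.44, 0.23, 0, 0, 0, 0, 1, 4.44, 0.23, 0, 0, 0, 0, 1, 4.44, 0.23, 0, 0, 0, 0]'

```text
time_s: 28.85
eef_pos: [0.4925, -0.0859, 0.3962]
ee_rot: [-0.002, 0.731, 0.682, -0.001]
force: [0.5, -0.1, 0.9]
grip_width: 0.0854
grasp_force: 0.0
```

>>> send_rows --moves '[1, 4.44, 0.23, 0, 0, 0, 0, 1, 4.44, 0.23, 0, 0, 0, 0, 1, 4.44, 0.23, 0, 0, 0, 0, 1, 4.44, 0.23, 0, 0, 0, 0, 1, 4.44, 0.23, 0, 0, 0, 0, 1, 4.44, 0.23, 0, 0, 0, 0, 1, 4.44, 0.23, 0, 0, 0, 0, 1, 4.44, 0.23, 0, 0, 0, 0]'

```text
time_s: 29.65
eef_pos: [0.535, 0.2669, 0.3959]
ee_rot: [-0.001, 0.731, 0.683, -0.002]
force: [0.0, -0.6, 0.2]
grip_width: 0.0854
grasp_force: 0.0
```

>>> send_rows --moves '[1, 4.44, 0.23, 0, 0, 0, 0, 1, 0, 0, 0, 0, 0, 0, 1, 0, 0, 0, 0, 0, 0, 1, 0, 0, 0, 0, 0, 0]'

```text
time_s: 30.05
eef_pos: [0.5411, 0.308, 0.3966]
ee_rot: [-0.0, 0.731, 0.682, -0.001]
force: [0.7, -0.6, -0.4]
grip_width: 0.085
grasp_force: 0.0
```

Run:
```python
from h import *
st();go(622,297,75,86);grab('wrist','w6')
```

```text
t 30.05 p [541.1 308.  396.6] yaw 86.02 z [-0.003 -0.001 -1.   ] f [ 0.7 -0.6 -0.4] grip 85.0 0.0
shift cm [-0.52  8.18 14.84] | then turn [-0.003  0.002  0.   ]
```

View pics/w6.png

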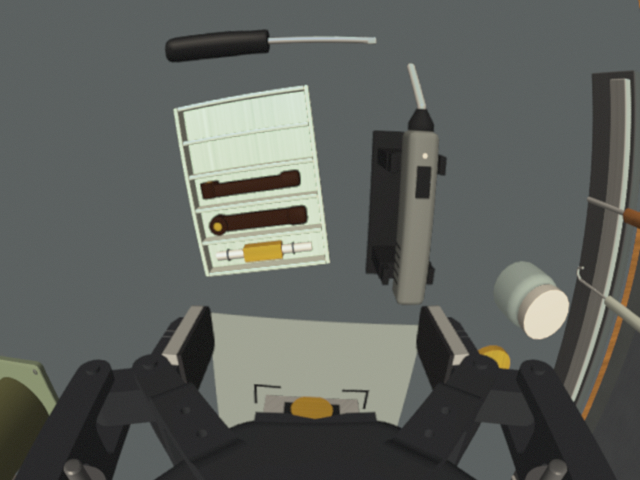

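Wrist view: grip from its front (422,131) to rear (410,302), tip (411,66), base left corners (373,131) and (367,272).

Run:
```python
from h import *
d=grab('wrist')
C=lambda l,z: cast(d,l,z,True)[:,:2]*1000
for z in(.07,.08): 
    e=C([(422,131),(410,301)],z);print(e.round(1),e.mean(0).round(1),np.linalg.norm(e[0]-e[1]),np.degrees(np.arctan2(*(e[0]-e[1])[::-1])))
print('sides',C([(404,200),(436,200),(400,260),(433,260)],.075).round(1))
print('tip',C([(411,66)],.03)); b=C([(373,131),(367,272)],.006);print('base',b,np.linalg.norm(b[0]-b[1]),np.degrees(np.arctan2(*(b[0]-b[1])[::-1])))
T=np.array(d['world_from_camera']); print(T[:3,3])
```

```text
[[631.8 377. ]
 [621.8 225.8]] [626.8 301.4] 151.52902572509808 86.23119729018339
[[628.9 377.3]
 [619.3 231.2]] [624.1 304.3] 146.41160989770745 86.23119729018337
sides [[614.  321.4]
 [641.6 320. ]
 [610.5 269.2]
 [640.4 266.8]]
tip [[636.05535628 435.97313407]]
base [[601.0606736  375.88061866]
 [589.96983473 230.04412476]] 146.25761401972804 85.65103766701525
[0.5463565  0.38836227 0.36610458]
```

>>> send_rows --moves '[1, -0.05, 4.2, 0, 0, 0, 0, 1, -0.05, 4.2, 0, 0, 0, 0, 1, 0, 0, 3, 0, 0, 0, 1, 0, 0, 3, 0, 0, 0, 1, 0, 0, 2, 0, 0, 0, 1, 0, 0, 0, 0, 0, 0, 1, 0, 0, 0, 0, 0, 0]'

```text
time_s: 30.85
eef_pos: [0.6258, 0.3006, 0.3182]
ee_rot: [-0.0, 0.732, 0.682, -0.0]
force: [1.2, 0.0, 0.5]
grip_width: 0.0856
grasp_force: 0.0
```

Run:
```python
from h import *
st();d=grab('wrist');im=d['color']
C=lambda l,z: cast(d,l,z,True)[:,:2]*1000
g=cv2.cvtColor(im,cv2.COLOR_RGB2GRAY).astype(int)
for r in (120,160,200,240,270): print(r,''.join('%4d'%v for v in im[r,270:370:4,0]))
go(625.5,301,52,86)
# bright-ish warm grey grip mask
m=((im[:,:,0].astype(int)-im[:,:,2]>4)&(g>85)&(g<200)).astype(np.uint8);m[:,:240]=0;m[:,420:]=0;m[310:]=0
c=max(cv2.findContours(m,0,1)[0],key=cv2.contourArea);q=(C(c[:,0],.08)).astype(np.float32);r=cv2.minAreaRect(q);print(r,c[:,0].min(0),c[:,0].max(0))
```

```text
t 30.85 p [625.8 300.6 318.2] yaw 85.93 z [-0. -0. -1.] f [1.2 0.  0.5] grip 85.6 0.0
120   98  95  97  96  96  97  80  36  41  51  63  67  49  42  36  32  95  97  97  95  96  98  96  97  96
160   97  88  31  32  41  73 127 140 144 143 175 221 141 140 137 119  95  40  39  33  33  73  96  97  97
200   96  96  40  43  44  63 126 137 101  42  41  41  39  41 135 116  85  43  41  43  40  96  97  96  96
240   97  95  42  40  40  50 124 136 140 140 141 140 139 138 130 112  72  42  41  41  54  95  96  97  97
270   95  99  42  41  42  45 121 135 139 141 140 139 138 137 129 109  58  39  38  41  93  97  96  97  97
shift cm [-0.02 -0.09  9.47] | then turn [ 0.002 -0.001 -0.001]
((625.1475830078125, 322.6795654296875), (111.02194213867188, 24.595285415649414), 85.57369232177734) [291 128] [334 309]
```

>>> send_rows --moves '[1, 0, -0.15, 3, 0, 0, 0, 1, 0, 0, 3, 0, 0, 0, 1, 0, 0, 2, 0, 0, 0, 1, 0, 0, 1.2, 0, 0, 0, 1, 0, 0, 0, 0, 0, 0, 1, 0, 0, 0, 0, 0, 0, 1, 0, 0, 0, 0, 0, 0]' --squeeze 60

```text
time_s: 31.6
eef_pos: [0.6251, 0.3021, 0.2286]
ee_rot: [0.001, 0.731, 0.682, 0.002]
force: [-0.2, -0.3, 0.4]
grip_width: 0.0856
grasp_force: 0.0
```

>>> send_rows --moves '[0, 0, 0, 0, 0, 0, 0, 0, 0, 0, 0, 0, 0, 0, 0, 0, 0, 0, 0, 0, 0, 0, 0, 0, 0, 0, 0, 0, 0, 0, 0, 0, 0, 0, 0, 0, 0, 0, 0, 0, 0, 0, 0, 0, 0, 0, 0, 0, 0, 0, 0, 0, 0, 0, 0, 0]'

```text
time_s: 32.4
eef_pos: [0.6243, 0.3018, 0.2264]
ee_rot: [0.0, 0.731, 0.682, 0.0]
force: [0.3, 1.2, 1.9]
grip_width: 0.0249
grasp_force: 59.7
```

Run:
```python
from h import *
st()
```

```text
t 32.40 p [624.3 301.8 226.4] yaw 86.01 z [ 0.001  0.    -1.   ] f [0.3 1.2 1.9] grip 24.9 59.7
```

Gripped (put-back pose: TCP 624.3, 301.8, 226.4, yaw 86.0). Lift and compute the transit.

>>> send_rows --moves '[0, 0, 0, -1.5, 0, 0, 0, 0, 0, 0, -3.5, 0, 0, 0, 0, 0, 0, -4, 0, 0, 0, 0, 0, 0, -3, 0, 0, 0, 0, 0, 0, 0, 0, 0, 0, 0, 0, 0, 0, 0, 0, 0, 0, 0, 0, 0, 0, 0, 0]'

```text
time_s: 33.1
eef_pos: [0.6232, 0.3014, 0.3437]
ee_rot: [-0.001, 0.731, 0.682, -0.002]
force: [0.6, 0.5, -2.2]
grip_width: 0.0253
grasp_force: 59.3
```

Run:
```python
from push import *
st(); T=se2(507,-21,-7.7); 
for back in (40,0):
    D=tool(T,(30-143.5-back,0),0); print(back,D[:2,2])
D=tool(T,(30-143.5-40,0),0); go(D[0,2],D[1,2],346.4-173,-7.7)
```

```text
t 33.10 p [623.2 301.4 343.7] yaw 86.01 z [-0.004 -0.001 -1.   ] f [ 0.6  0.5 -2.2] grip 25.3 59.3
40 [354.88407884  -0.43312054]
0 [394.52340683  -5.79256796]
shift cm [-31.98 -24.66  -0.11] | then turn [-0.002  0.005  1.635]
```

>>> send_rows --moves '[0, -3.55, -2.74, 0, 0, 0, 0, 0, -3.55, -2.74, 0, 0, 0, 0, 0, -3.55, -2.74, 0, 0, 0, 0, 0, -3.55, -2.74, 0, 0, 0, 0, 0, -3.55, -2.74, 0, 0, 0, 0, 0, -3.55, -2.74, 0, 0, 0, 0, 0, -3.55, -2.74, 0, 0, 0, 0, 0, 0, 0, 0, 0, 0, 0.14]'

```text
time_s: 33.9
eef_pos: [0.4106, 0.0649, 0.3424]
ee_rot: [-0.003, 0.779, 0.627, -0.004]
force: [0.0, 0.8, -1.6]
grip_width: 0.0251
grasp_force: 59.5
```

>>> send_rows --moves '[0, 0, 0, 0, 0, 0, 0.14, 0, 0, 0, 0, 0, 0, 0.14, 0, 0, 0, 0, 0, 0, 0.14, 0, 0, 0, 0, 0, 0, 0.14, 0, 0, 0, 0, 0, 0, 0.14, 0, 0, 0, 0, 0, 0, 0.14, 0, 0, 0, 0, 0, 0, 0.14, 0, 0, 0, 0, 0, 0, 0.14]'

```text
time_s: 34.7
eef_pos: [0.4144, 0.0672, 0.3439]
ee_rot: [-0.0, 0.993, 0.117, -0.002]
force: [0.1, -0.3, -1.0]
grip_width: 0.0252
grasp_force: 59.5
```

>>> send_rows --moves '[0, 0, 0, 0, 0, 0, 0.14, 0, 0, 0, 0, 0, 0, 0.14, 0, 0, 0, 0, 0, 0, 0.095, 0, 0, 0, 0, 0, 0, 0, 0, 0, 0, 0, 0, 0, 0]'

```text
time_s: 35.2
eef_pos: [0.4148, 0.0672, 0.3447]
ee_rot: [0.0, 0.998, -0.066, -0.002]
force: [-0.3, -0.4, -1.1]
grip_width: 0.0252
grasp_force: 59.5
```

Run:
```python
from push import *
st(); go(354.9,-0.4,346.4-173,-7.7)
```

```text
t 35.20 p [414.8  67.2 344.7] yaw -7.56 z [-0.003  0.    -1.   ] f [-0.3 -0.4 -1.1] grip 25.2 59.5
shift cm [-5.05  7.49 -0.15] | then turn [0.    0.003 0.003]
```

>>> send_rows --moves '[0, -2.5, 3.75, 0, 0, 0, 0.003, 0, -2.5, 3.75, 0, 0, 0, 0, 0, 1.5, 0, 2, 0, 0, 0, 0, 0, 0, 2, 0, 0, 0, 0, 0, 0, 2, 0, 0, 0, 0, 0, 0, 0, 0, 0, 0, 0, 0, 0, 0, 0, 0, 0, 0, 0, 0, 0, 0, 0, 0]'

```text
time_s: 36.0
eef_pos: [0.3712, -0.0025, 0.2869]
ee_rot: [0.0, 0.998, -0.068, 0.001]
force: [0.4, 0.6, -2.3]
grip_width: 0.0253
grasp_force: 59.9
```

Run:
```python
from push import *
st(); go(369.7,-2.4,285-173,-7.7)
w=grab('wrist','wf');t=grab('top','tf');s=grab('scene','sf')
o=np.zeros((600,800,3),'u1')
o[:300,:400]=cv2.resize(w['color'][0:300,120:520],(400,300)); o[:300,400:]=cv2.resize(t['color'][210:300,300:420],(400,300),interpolation=2)
o[300:,:400]=cv2.resize(s['color'][200:300,230:364],(400,300),interpolation=2)
o[300:,400:]=cv2.resize(w['color'][0:120,240:400],(400,300),interpolation=2)
cv2.imwrite('pics/last.png',o[:,:,::-1])
```

```text
t 36.00 p [371.2  -2.5 286.9] yaw -7.80 z [ 0.002 -0.    -1.   ] f [ 0.4  0.6 -2.3] grip 25.3 59.9
shift cm [-0.15  0.01  0.19] | then turn [ 0.    -0.002 -0.002]
```

View pics/last.png

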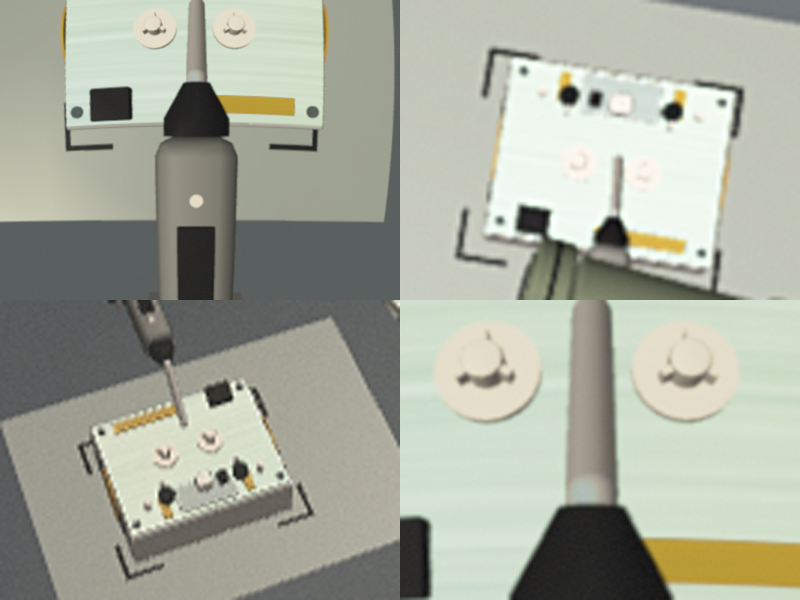

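Last montage: in the top view the tip is at about (365,257) and the front top edge of the chrome head at about (366,244). In the scene view the tip is at about (291.6,241.7). I triangulate these.

Run:
```python
from push import *
from tp import tpose
t=grab('top');s=grab('scene')
def ray(d,uv):
    a=cast(d,uv,0)[0];o=np.array(d['world_from_camera'])[:3,3];v=a-o;return o,v/np.linalg.norm(v)
def tri(u1,u2):
    o1,v1=ray(t,u1);o2,v2=ray(s,u2);A=np.c_[v1,-v2];k=np.linalg.lstsq(A,o2-o1,rcond=None)[0];p,q=o1+v1*k[0],o2+v2*k[1];return ((p+q)/2*1000).round(1),np.linalg.norm(p-q)*1000
print('tip',tri((365.1,257.1),(291.6,241.7)))
print('face top edge',(cast(t,[(365.7,244.2)],.067)*1000).round(1))
# refine: head block pinkish pixels rows/cols in top image
im=t['color'].astype(int)
for r in range(236,250): print(r,[tuple(im[r,c]) for c in (364,366,368)])
tpose(); D=now(); print('predicted tip',(D@np.array([135,0,1]))[:2],'z',state()['eef_pos'][2]*1000-156.4-40)
```

```text
tip (array([504.3, -22. ,  89.5]), np.float64(2.4787795225510036))
face top edge [[534.8 -26.3  67. ]]
236 [(np.int64(210), np.int64(221), np.int64(214)), (np.int64(208), np.int64(219), np.int64(211)), (np.int64(207), np.int64(220), np.int64(211))]
237 [(np.int64(218), np.int64(221), np.int64(213)), (np.int64(202), np.int64(211), np.int64(200)), (np.int64(196), np.int64(208), np.int64(198))]
238 [(np.int64(235), np.int64(230), np.int64(221)), (np.int64(229), np.int64(223), np.int64(215)), (np.int64(222), np.int64(219), np.int64(209))]
239 [(np.int64(249), np.int64(243), np.int64(235)), (np.int64(250), np.int64(245), np.int64(238)), (np.int64(251), np.int64(245), np.int64(238))]
240 [(np.int64(251), np.int64(247), np.int64(240)), (np.int64(249), np.int64(245), np.int64(239)), (np.int64(252), np.int64(247), np.int64(241))]
241 [(np.int64(253), np.int64(250), np.int64(245)), (np.int64(250), np.int64(246), np.int64(240)), (np.int64(252), np.int64(247), np.int64(240))]
242 [(np.int64(253), np.int64(249), np.int64(243)), (np.int64(252), np.int64(248), np.int64(242)), (np.int64(252), np.int
[... 477 characters left out ...]
(241), np.int64(250), np.int64(241)), (np.int64(243), np.int64(252), np.int64(243)), (np.int64(234), np.int64(244), np.int64(232))]
247 [(np.int64(238), np.int64(247), np.int64(238)), (np.int64(240), np.int64(249), np.int64(240)), (np.int64(240), np.int64(249), np.int64(240))]
248 [(np.int64(239), np.int64(247), np.int64(238)), (np.int64(239), np.int64(248), np.int64(239)), (np.int64(238), np.int64(247), np.int64(238))]
249 [(np.int64(240), np.int64(248), np.int64(240)), (np.int64(240), np.int64(248), np.int64(240)), (np.int64(239), np.int64(248), np.int64(239))]
transport c [507.  -21.1] size [147.  116.7] ang -7.64 px [360. 261.]
predicted tip [504.62518897 -20.78609011] z 90.1595519514157
```

Tip triangulated at (504.3, -22, 89.5), predicted (504.6, -20.8, 90.2), and the face edge agrees with the transport pose. Approach slowly.

>>> send_rows --moves '[0, 0.5, 0, 0.5, 0, 0, 0, 0, 0.5, 0, 0.5, 0, 0, 0, 0, 0.4, 0, 0.5, 0, 0, 0, 0, 0.3, 0, 0.3, 0, 0, 0, 0, 0, 0, 0, 0, 0, 0, 0, 0, 0, 0, 0, 0, 0]'

```text
time_s: 36.9
eef_pos: [0.3875, -0.0048, 0.2678]
ee_rot: [-0.0, 0.998, -0.068, -0.0]
force: [0.4, 1.0, -1.6]
grip_width: 0.0249
grasp_force: 59.9
```

```bash
cat > tip.py <<'E'
from push import *
st(); D=now(); tip=D@np.array([135,0,1]); z=state()['eef_pos'][2]*1000-196.4
F=se2(507,-21.3,-7.65)@np.array([30,0,1]); tgt=se2(507,-21.3,-7.65)@np.array([21.5,0,1])
print('tip',tip[:2].round(1),z.round(1),'face',F[:2].round(1)); d=np.linalg.inv(D)@tgt-np.array([135,0,1]); print('need cm x %.2f y %.2f z %.2f'%(d[0]/10,-d[1]/10,(z-68.5)/10))
E
python3 tip.py
```

```text
t 36.90 p [387.5  -4.8 267.8] yaw -7.84 z [-0.001  0.    -1.   ] f [ 0.4  1.  -1.6] grip 24.9 59.9
tip [521.2 -23.2] 71.4 face [536.7 -25.3]
need cm x 0.72 y 0.00 z 0.29
```

>>> send_rows --moves '[0, 0.2, 0, 0.1, 0, 0, 0, 0, 0.2, 0, 0.1, 0, 0, 0, 0, 0.2, 0, 0.05, 0, 0, 0, 0, 0.1, 0, 0, 0, 0, 0, 0, 0, 0, 0, 0, 0, 0, 0, 0, 0, 0, 0, 0, 0, 0, 0, 0, 0, 0, 0, 0]'

```text
time_s: 37.6
eef_pos: [0.3944, -0.0057, 0.2656]
ee_rot: [0.0, 0.998, -0.068, 0.0]
force: [0.0, 0.3, -1.0]
grip_width: 0.0257
grasp_force: 59.9
```

```bash
python3 tip.py
python3 - <<'E'
from h import *
t=grab('top','th');s=grab('scene','sh')
im=t['color'].astype(int)
for r in range(240,256): print(r,[int(im[r,c].sum()//3) for c in range(360,374)])
E
```

```text
t 37.60 p [394.4  -5.7 265.6] yaw -7.84 z [ 0. -0. -1.] f [ 0.   0.3 -1. ] grip 25.7 59.9
tip [528.1 -24.1] 69.2 face [536.7 -25.3]
need cm x 0.02 y 0.00 z 0.07
240 [145, 206, 211, 234, 246, 246, 244, 245, 246, 213, 204, 217, 219, 220]
241 [168, 210, 201, 241, 250, 248, 246, 245, 246, 215, 204, 217, 218, 218]
242 [210, 221, 197, 234, 249, 250, 248, 248, 245, 215, 204, 215, 216, 216]
243 [229, 224, 206, 205, 216, 222, 224, 230, 228, 207, 210, 217, 217, 216]
244 [238, 226, 221, 198, 175, 156, 169, 183, 200, 212, 217, 218, 218, 218]
245 [244, 234, 236, 234, 233, 228, 230, 216, 222, 220, 215, 219, 220, 220]
246 [242, 242, 243, 245, 247, 239, 236, 232, 238, 234, 229, 233, 234, 222]
247 [242, 242, 242, 243, 238, 212, 189, 218, 242, 245, 244, 245, 244, 235]
248 [242, 242, 243, 245, 227, 182, 152, 169, 233, 243, 242, 242, 242, 243]
249 [242, 243, 243, 246, 223, 177, 141, 167, 236, 245, 243, 242, 242, 242]
250 [242, 242, 243, 245, 220, 172, 140, 181, 239, 246, 244, 243, 243, 244]
251 [243, 243, 244, 246, 217, 168, 139, 198, 242, 244, 242, 242, 243, 243]
252 [241, 242, 244, 247, 217, 167, 138, 200, 243, 246, 243, 243, 242, 242]
253 [242, 242, 243, 246, 215, 167, 135, 196, 242, 245, 243, 243, 244, 244]
254 [242, 243, 244, 242, 206, 164, 129, 194, 240, 243, 242, 242, 243, 242]
255 [243, 243, 245, 234, 196, 162, 130, 210, 244, 244, 243, 242, 242, 242]
```

Gap about 7.5 mm in the top view, with the probe laterally centred (col 366 against head centre 365.7). Trim 0.5 mm down and hold for over 3 s.

>>> send_rows --moves '[0, 0, 0, 0.05, 0, 0, 0, 0, 0, 0, 0, 0, 0, 0, 0, 0, 0, 0, 0, 0, 0, 0, 0, 0, 0, 0, 0, 0, 0, 0, 0, 0, 0, 0, 0, 0, 0, 0, 0, 0, 0, 0, 0, 0, 0, 0, 0, 0, 0, 0, 0, 0, 0, 0, 0, 0]'

```text
time_s: 38.5
eef_pos: [0.3944, -0.0057, 0.265]
ee_rot: [-0.0, 0.998, -0.068, -0.0]
force: [-0.0, 0.2, -2.1]
grip_width: 0.0253
grasp_force: 59.9
```

>>> send_rows --moves '[0, 0, 0, 0, 0, 0, 0, 0, 0, 0, 0, 0, 0, 0, 0, 0, 0, 0, 0, 0, 0, 0, 0, 0, 0, 0, 0, 0, 0, 0, 0, 0, 0, 0, 0, 0, 0, 0, 0, 0, 0, 0, 0, 0, 0, 0, 0, 0, 0, 0, 0, 0, 0, 0, 0, 0]'

```text
time_s: 39.3
eef_pos: [0.3944, -0.0057, 0.265]
ee_rot: [-0.0, 0.998, -0.068, 0.0]
force: [-0.1, 0.4, -1.8]
grip_width: 0.0252
grasp_force: 59.9
```

>>> send_rows --moves '[0, 0, 0, 0, 0, 0, 0, 0, 0, 0, 0, 0, 0, 0, 0, 0, 0, 0, 0, 0, 0, 0, 0, 0, 0, 0, 0, 0, 0, 0, 0, 0, 0, 0, 0, 0, 0, 0, 0, 0, 0, 0, 0, 0, 0, 0, 0, 0, 0, 0, 0, 0, 0, 0, 0, 0]'

```text
time_s: 40.1
eef_pos: [0.3944, -0.0057, 0.265]
ee_rot: [-0.0, 0.998, -0.068, -0.0]
force: [-0.8, -0.4, -2.3]
grip_width: 0.0253
grasp_force: 59.9
```

>>> send_rows --moves '[0, 0, 0, 0, 0, 0, 0, 0, 0, 0, 0, 0, 0, 0, 0, 0, 0, 0, 0, 0, 0, 0, 0, 0, 0, 0, 0, 0, 0, 0, 0, 0, 0, 0, 0, 0, 0, 0, 0, 0, 0, 0, 0, 0, 0, 0, 0, 0, 0, 0, 0, 0, 0, 0, 0, 0]'

```text
time_s: 40.9
eef_pos: [0.3944, -0.0057, 0.265]
ee_rot: [-0.0, 0.998, -0.068, 0.0]
force: [-0.0, -0.4, -0.9]
grip_width: 0.025
grasp_force: 59.9
```

>>> send_rows --moves '[0, 0, 0, 0, 0, 0, 0, 0, 0, 0, 0, 0, 0, 0, 0, -0.5, 0, -0.5, 0, 0, 0, 0, -1, 0, -1, 0, 0, 0, 0, -1, 0, -2.5, 0, 0, 0, 0, 0, 0, -3, 0, 0, 0, 0, 0, 0, -1, 0, 0, 0, 0, 0, 0, 0, 0, 0, 0]'

```text
time_s: 41.7
eef_pos: [0.3703, -0.0025, 0.3468]
ee_rot: [0.0, 0.998, -0.068, 0.003]
force: [0.3, -0.4, -2.1]
grip_width: 0.0254
grasp_force: 60.0
```

```bash
python3 tip.py; python3 -c "
from h import *
go(415,67,344.7-173,86);go(624.3,301.8,344.7-173,86)"
```

```text
t 41.70 p [370.3  -2.5 346.8] yaw -7.84 z [ 0.005 -0.001 -1.   ] f [ 0.3 -0.4 -2.1] grip 25.4 60.0
tip [504.  -20.9] 150.4 face [536.7 -25.3]
need cm x 2.45 y -0.01 z 8.19
shift cm [ 3.48 -7.49  0.23] | then turn [ 0.005 -0.003 -1.638]
shift cm [ 21.01 -33.61   0.3 ] | then turn [ 0.005 -0.003 -1.638]
```

>>> send_rows --moves '[0, 1.75, -3.75, 0, 0, 0, 0, 0, 1.75, -3.75, 0, 0, 0, 0, 0, 0, 0, 0, 0, 0, -0.14, 0, 0, 0, 0, 0, 0, -0.14, 0, 0, 0, 0, 0, 0, -0.14, 0, 0, 0, 0, 0, 0, -0.14, 0, 0, 0, 0, 0, 0, -0.14, 0, 0, 0, 0, 0, 0, -0.14]'

```text
time_s: 42.5
eef_pos: [0.4139, 0.0673, 0.343]
ee_rot: [-0.001, 0.938, 0.347, -0.002]
force: [-0.5, 0.6, -2.1]
grip_width: 0.0253
grasp_force: 60.3
```

>>> send_rows --moves '[0, 0, 0, 0, 0, 0, -0.14, 0, 0, 0, 0, 0, 0, -0.14, 0, 0, 0, 0, 0, 0, -0.14, 0, 0, 0, 0, 0, 0, -0.14, 0, 0, 0, 0, 0, 0, -0.14, 0, 0, 0, 0, 0, 0, -0.098, 0, 0, 0, 0, 0, 0, 0, 0, 0, 0, 0, 0, 0, 0]'

```text
time_s: 43.3
eef_pos: [0.4141, 0.0672, 0.3437]
ee_rot: [-0.001, 0.732, 0.681, -0.001]
force: [-0.4, -0.2, -2.2]
grip_width: 0.0253
grasp_force: 60.3
```

```bash
python3 -c "
from h import *
st();go(624.3,301.8,344.7-173,86)"
```

```text
t 43.30 p [414.1  67.2 343.7] yaw 85.89 z [-0.003  0.    -1.   ] f [-0.4 -0.2 -2.2] grip 25.3 60.3
shift cm [24.9  19.28 -0.15] | then turn [-0.003  0.    -0.002]
```

>>> send_rows --moves '[0, 3.55, 2.75, 0, 0, 0, 0, 0, 3.55, 2.75, 0, 0, 0, 0, 0, 3.55, 2.75, 0, 0, 0, 0, 0, 3.55, 2.75, 0, 0, 0, 0, 0, 3.55, 2.75, 0, 0, 0, 0, 0, 3.55, 2.75, 0, 0, 0, 0, 0, 3.55, 2.75, 0, 0, 0, -0.002, 0, 0, 0, 3, 0, 0, 0]'

```text
time_s: 44.1
eef_pos: [0.6285, 0.3063, 0.3196]
ee_rot: [0.003, 0.73, 0.683, 0.007]
force: [0.7, -0.4, -0.9]
grip_width: 0.0251
grasp_force: 60.4
```

>>> send_rows --moves '[0, 0, 0, 3, 0, 0, 0, 0, 0, 0, 2, 0, 0, 0, 0, 0, 0, 0, 0, 0, 0, 0, 0, 0, 0, 0, 0, 0, 0, 0, 0, 0, 0, 0, 0, 0, 0, 0, 0, 0, 0, 0]'

```text
time_s: 44.7
eef_pos: [0.6247, 0.3019, 0.2674]
ee_rot: [0.001, 0.731, 0.683, 0.002]
force: [-0.2, -0.3, -2.4]
grip_width: 0.0252
grasp_force: 60.3
```

```bash
python3 -c "
from h import *
st();go(624.3,301.8,226.4-173,86)"
```

```text
t 44.70 p [624.7 301.9 267.4] yaw 86.10 z [ 0.004  0.001 -1.   ] f [-0.2 -0.3 -2.4] grip 25.2 60.3
shift cm [-0.02 -0.06  4.1 ] | then turn [ 0.004 -0.002  0.002]
```

>>> send_rows --moves '[0, 0, 0, 1.5, 0, 0, 0, 0, 0, 0, 1, 0, 0, 0, 0, 0, 0, 0.8, 0, 0, 0, 0, 0, 0, 0.5, 0, 0, 0, 0, 0, 0, 0, 0, 0, 0, 0, 0, 0, 0, 0, 0, 0, 0, 0, 0, 0, 0, 0, 0, 0, 0, 0, 0, 0, 0, 0]'

```text
time_s: 45.5
eef_pos: [0.6238, 0.3017, 0.2268]
ee_rot: [-0.0, 0.731, 0.683, -0.0]
force: [0.1, 0.1, -1.7]
grip_width: 0.0249
grasp_force: 60.4
```

```bash
python3 -c "
from h import *
st();go(624.3,301.8,226.4-173,86)"
```

```text
t 45.50 p [623.8 301.7 226.8] yaw 86.12 z [-0. -0. -1.] f [ 0.1  0.1 -1.7] grip 24.9 60.4
shift cm [0.01 0.04 0.04] | then turn [-0.     0.     0.002]
```

Set down (0.5 mm), open and retreat upwards.

>>> send_rows --moves '[0, 0, 0.04, 0.05, 0, 0, 0, 0, 0, 0, 0, 0, 0, 0, 0, 0, 0, 0, 0, 0, 0, 1, 0, 0, 0, 0, 0, 0, 1, 0, 0, 0, 0, 0, 0, 1, 0, 0, 0, 0, 0, 0, 1, 0, 0, 0, 0, 0, 0, 1, 0, 0, 0, 0, 0, 0]'

```text
time_s: 46.3
eef_pos: [0.6244, 0.3017, 0.2267]
ee_rot: [0.0, 0.731, 0.683, 0.0]
force: [0.4, -0.5, 0.6]
grip_width: 0.0852
grasp_force: 0.0
```

>>> send_rows --moves '[1, 0, 0, 0, 0, 0, 0, 1, 0, 0, 0, 0, 0, 0, 1, 0, 0, -2, 0, 0, 0, 1, 0, 0, -4, 0, 0, 0, 1, 0, 0, -4.5, 0, 0, 0, 1, 0, 0, -4.5, 0, 0, 0, 1, 0, -4.2, -2, 0, 0, 0, 1, 0, -4.2, 0, 0, 0, 0]'

```text
time_s: 47.1
eef_pos: [0.5415, 0.3076, 0.4024]
ee_rot: [0.002, 0.731, 0.682, 0.005]
force: [0.1, 0.7, 0.7]
grip_width: 0.0858
grasp_force: 0.0
```

>>> send_rows --moves '[1, 0, 0, 0, 0, 0, 0, 1, 0, 0, 0, 0, 0, 0, 1, 0, 0, 0, 0, 0, 0]'

```text
time_s: 47.4
eef_pos: [0.5411, 0.3074, 0.3968]
ee_rot: [0.0, 0.731, 0.683, 0.0]
force: [0.6, -0.2, 0.4]
grip_width: 0.0853
grasp_force: 0.0
```

Run:
```python
from push import *
from tp import tpose
st(); tpose(); d=grab('wrist','wz'); t0=cv2.imread('pics/top0.png')[:,:,::-1].astype(int); t=grab('top')['color'].astype(int)
im=d['color'].astype(int); g=im.sum(2)//3
m=((im[:,:,0]-im[:,:,2]>4)&(g>85)&(g<200)).astype(np.uint8);m[:,:380]=0;m[:,460:]=0;m[310:]=0
c=max(cv2.findContours(m,0,1)[0],key=cv2.contourArea);r=cv2.minAreaRect((cast(d,c[:,0],.08,True)[:,:2]*1000).astype(np.float32));print('demag',r,c[:,0].min(0),c[:,0].max(0))
df=(np.abs(t-t0).sum(2)>90).astype(np.uint8)
for c in cv2.findContours(df,0,1)[0]:
    if cv2.contourArea(c)>25: print('changed',cv2.boundingRect(c))
```

```text
t 47.40 p [541.1 307.4 396.8] yaw 86.11 z [ 0.001  0.    -1.   ] f [ 0.6 -0.2  0.4] grip 85.3 0.0
transport c [507.  -21.1] size [147.  116.7] ang -7.64 px [360. 260.]
demag ((623.9276123046875, 303.1589050292969), (149.5365753173828, 26.530471801757812), 86.58788299560547) [396 131] [436 304]
changed (99, 427, 6, 36)
changed (305, 413, 193, 67)
changed (118, 302, 21, 17)
changed (306, 248, 11, 44)
changed (232, 247, 8, 43)
changed (442, 234, 76, 58)
changed (326, 227, 74, 69)
changed (62, 119, 194, 361)
```

```bash
python3 -c "
from cell import order
print(order.finish_job())"
```

```text
the job is handed in; nothing more can be done
None
```

The job is handed in and finished in about 47 s of the 210 s allowed: the three parts present lie in tray pockets 0–2, the transport sits within about 2 mm and 0.5° of square in the marks, and the demagnetiser was held still at the chrome head for over 3 s and laid back in its cradle.

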